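Move three culture vessels round their stations and hood the next one

ROBOT

A 6-joint arm with a two-finger parallel gripper is mounted at the origin on the work surface. World frame = base frame: x ahead of the robot, y to its left, z up, the work surface at z = 0. Lengths are in mm, angles in rad, forces in N, time in s.
With the tool pointing down it reaches from about 350 to 925 mm from the base axis. Payload 6.4 kg.
Tool frame: the origin (TCP) lies on the centre line of the jaws, within the pads' length; the fingertips stand 22 mm ahead of it and the grasp point (between the pads) lies 3 mm ahead of it; z points along the fingers, y is the line along which they close (so a half turn about z gives the same grasp; the last joint's range is limited). The gripper opens to 94 mm and grips with 3 to 60 N. Pads are 16 mm wide; open, the fingers measure 119 mm over their backs; the gripper's body (75 mm by 177 mm) begins 78 mm behind the grasp point.
Start: joints at [-1.423, 0.245, 1.558, -0, 1.339, -0.174], TCP at [205.583, -616.643, 191.955] pointing down, gripper open.
Joint ranges: [-3.13, 3.13], [-1.02, 2.26], [0.13, 2.54], [-0.95, 4.09], [0.21, 2.88], [-2.74, 2.74]. Speed limits (rad/s): [2.57, 2.57, 3.14, 3.14, 3.14, 3.14].

INTERFACE

Orientations are given as a 3x3 rotation matrix whose columns are the frame's x, y, z axes.
In Python, from plant import state, vision, workorder gives the robot as it stands.
- The arm moves only by the tool drive_tool, never from a script. Its argument "moves" is a list of rows, each an object of numbers: "rx", "ry", "rz": the turn, a rotation vector about the tool's x, y, z in degrees; "dx", "dy", "dz": the shift along the tool's x, y, z in cm; "grip": the gripper's target within -1 to 1 (fully open at 1, half-way at 0, shut at -1). In form: [{"rx": .., "ry": .., "rz": .., "dx": .., "dy": .., "dz": .., "grip": ..}, ...]. A call has 1 to 10 rows; each row is the pose to reach, as a shift and turn from the pose commanded when the call began, along the tool's axes at that moment; what a row does not reach only later rows make up. A row lasts 1/10 s, in which the tool goes at most 50 mm and 8.59 degrees, less where a joint would pass 70% of its speed; a pose out of reach is approached as far as the arm can. A call with a gripper value outside its range is refused whole. The fingers move at their own pace and stop on an object; "force" is the grip in N (left out, the last holds). Time passes only in rows, so rows that repeat a pose let the fingers close. It gives the time, the measured TCP pose, the force, the opening and the grip force at its end, in the units of the state.
- state(): the state, without advancing time (a new reading comes with each control period).
- vision.grab_frame(name): name is "scene" or "side" or "wrist"; returns a dict with "img" (420x560x3 uint8, blue, green, red), "depth" (420x560 float32, mm along the optical axis (not along the pixel's ray), 0 where there is no reading), "fx", "fy", "cx", "cy" (pixels), "R" (3x3) and "t" (3): a world point X has camera coordinates R X + t. Camera axes: x right, y down, z forward; pixel columns grow to the right and rows downward; lengths in mm; the calibration is good to about 2 mm. A picture is of the moment at which its call begins.
- workorder.sign_off(): hands the job in; it is judged then, once.
The state is a dict: "time": time; "joint_positions": joint angles; "qvel": joint speeds; "joint_torque": joint torques, N m; "position": TCP position; "eef_rot": TCP orientation; "ft_force": force on the tool from outside, world axes, zero at the start; "moment": the same for the moment, N m; "finger_gap": opening from 0.0 (shut) to 1.0 (fully open); "finger_force": force on a finger pad.
Only numpy, scipy, OpenCV 4.12 (cv2) and the standard library are available. Lean on these libraries where they do the work, as an engineer would, in place of code of your own. Each camera call takes 0.05 s, during which the arm holds its last target. There are 200 camera calls.

TASK

Move each closed vessel on to its next station: the round dish from the warming plate to the imager, the long chamber slide from the imager to the cold block, and the flask from the cold block to the warming plate, each lying level in the middle of its station's top. First set one of the three down on the empty steel plate to make room, and last of all, when all three vessels are in place, stand the black hood centred over the dish on the imager. Keep the vessels level, and leave the small jar and the tube block where they are.

Things in the scene. Friction and masses are not known exactly. Their poses are not given: they have to be found in the camera images.
- slide_center (a point): Chamber slide: clear glass slide 76 x 26 mm, 3 mm thick, carrying a low clear box with a white lid 56 x 26 mm; 16 mm high overall. About 35 g. Starts lying on the imager. The point is at its middle, half-way up (8 mm above its underside); x along its 76 mm length, z up. Grip it across the 26 mm.
- dish_center (a point): Round lidded culture dish, clear with a white top, 54 mm across, 18 mm high, about 40 g. Starts on the warming plate. The point is at its middle, 9 mm above its underside; z up.
- flask_center (a point): Flat clear culture flask lying on its broad side: body 68 x 52 mm and 26 mm high, with a neck and a black cap 24 mm across at one end; 96 mm long overall. About 70 g. Starts on the cold block. The point is the middle of the overall length, 13 mm above its underside; x along its length towards the cap, z up. The body reaches from 48 mm behind the point to 20 mm ahead of it, so it can be gripped across the 52 mm at the point.
- hood_knob (a point): Black light hood: an upside-down round cup, 92 mm across outside, 86 mm inside, 40 mm high (37 mm inside), open below, with an upright aluminium knob 24 mm across on top. Starts standing on the bench. The point is on its axis in the knob, 55 mm above the hood's lower rim; the wide part of the knob reaches from 46 to 68 mm above the rim. About 160 g; z up.
- imager_top (a point): Imager: fixed white box with a flat black top 120 x 120 mm with a round glass window in its middle, 70 mm high. The point is the centre of the top face; x and y along its sides, z up.
- warmer_top (a point): Warming plate: fixed low grey box 120 x 120 mm with a flat round dark steel disc 116 mm across on top, 32 mm high overall. The point is the centre of the disc's top face; x and y along the box's sides, z up.
- cooler_top (a point): Cold block: fixed white box 120 x 120 mm with a flat grey metal top 112 x 112 mm, 50 mm high. The point is the centre of the top face; x and y along its sides, z up.
- tray_top (a point): The empty plate: fixed flat bare steel plate 110 x 110 mm, 6 mm thick, lying on the bench, empty at the start. The point is the centre of its top face; x and y along its sides, z up.
- jar_center (a point): Bystander, to be left alone: small closed amber jar, 44 mm across and 45 mm high, standing loose on the bench. The point is its middle, half-way up.
- tubes_center (a point): Bystander, to be left alone: grey block 36 x 44 x 28 mm holding two small capped tubes, 44 mm high overall, standing loose on the bench. The point is its middle, half-way up.

How it is judged (in metres and radians):
On the way, in this order (a step that is already met when the one before it is completed fails the run):
1. one of the three vessels has been set down on the empty steel plate and released (((horizontal distance between slide_center and tray_top below 0.03 m and z of slide_center in the frame of tray_top between 0.003 and 0.013 m and angle between slide_center's own z axis and vertical below 0.1 rad and linear speed of slide below 0.02 m/s and contact force between the fingers and slide below 0.1 N) or (horizontal distance between dish_center and tray_top below 0.03 m and z of dish_center in the frame of tray_top between 0.004 and 0.014 m and angle between dish_center's own z axis and vertical below 0.1 rad and linear speed of dish below 0.02 m/s and contact force between the fingers and dish below 0.1 N) or (horizontal distance between flask_center and tray_top below 0.03 m and z of flask_center in the frame of tray_top between 0.008 and 0.018 m and angle between flask_center's own z axis and vertical below 0.1 rad and linear speed of flask below 0.02 m/s and contact force between the fingers and flask below 0.1 N))), for 0.2 s.
2. the dish lies on the imager, the slide on the cold block and the flask on the warming plate, all released, the hood not yet on the imager (horizontal distance between dish_center and imager_top below 0.015 m and z of dish_center in the frame of imager_top between 0.004 and 0.014 m and angle between each of dish_center, slide_center, flask_center's own z axis and vertical below 0.1 rad and linear speed of each of dish, slide, flask below 0.02 m/s and contact force between the fingers and dish below 0.1 N and horizontal distance between slide_center and cooler_top below 0.015 m and z of slide_center in the frame of cooler_top between 0.003 and 0.013 m and contact force between the fingers and slide below 0.1 N and horizontal distance between flask_center and warmer_top below 0.015 m and z of flask_center in the frame of warmer_top between 0.008 and 0.018 m and contact force between the fingers and flask below 0.1 N and horizontal distance between hood_knob and imager_top above 0.08 m), for 0.2 s.
3. the hood stands over the dish on the imager, released (horizontal distance between hood_knob and imager_top below 0.015 m and z of hood_knob in the frame of imager_top between 0.05 and 0.06 m and angle between hood_knob's own z axis and vertical below 0.1 rad and linear speed of hood below 0.02 m/s and contact force between the fingers and hood below 0.1 N), for 0.2 s.
At the end, for the whole second after the job is handed in: Dish on the imager, slide on the cold block, flask on the warming plate, and the hood over the dish with its rim on the imager: each point within 15 mm horizontally of the centre of the top, 5 mm of its resting height, and level within 0.1 rad; all released and at rest (all of step 3 and horizontal distance between dish_center and imager_top below 0.015 m and z of dish_center in the frame of imager_top between 0.004 and 0.014 m and angle between each of dish_center, slide_center, flask_center's own z axis and vertical below 0.1 rad and linear speed of each of dish, slide, flask below 0.02 m/s and contact force between the fingers and dish below 0.1 N and horizontal distance between slide_center and cooler_top below 0.015 m and z of slide_center in the frame of cooler_top between 0.003 and 0.013 m and contact force between the fingers and slide below 0.1 N and horizontal distance between flask_center and warmer_top below 0.015 m and z of flask_center in the frame of warmer_top between 0.008 and 0.018 m and contact force between the fingers and flask below 0.1 N); the robot touches nothing.
It fails at once if a vessel is tipped by more than about 35 degrees (angle between any of slide_center, dish_center, flask_center's own z axis and vertical above 0.6 rad).
It fails at once if the jar or the tube block is moved by more than 20 mm (distance of any of jar_center, tubes_center from where it was at the start of the episode above 0.02 m).
It also fails if it takes over 136 s, if anything falls off the work surface, if the arm or the gripper's body presses on something with over 40 N, if the wrist force passes 120 N, or if a joint passes its speed limit or range.

## Working session

There is one attempt and no reset: what is moved stays moved. The work goes in short steps, Python scripts to look and compute and a tool call to move; the robot and the scene stay as the last step left them, time stands still between calls to the robot, and variables do not carry over. Pictures are saved under pics/ and viewed, at most 14 in all, crops included, and the job is handed in when it is done.

Besides the shell and the picture viewer there is one more tool, called after "Request:" as name(argument=value, ...), one argument or row to a line, values as JSON. drive_tool: Moves the arm, as the interface text tells. Its arguments: {"type":"object","properties":{"moves":{"type":"array","items":{"type":"object","properties":{"rx":{"type":"number"},"ry":{"type":"number"},"rz":{"type":"number"},"dx":{"type":"number"},"dy":{"type":"number"},"dz":{"type":"number"},"grip":{"type":"number"}}}},"force":{"type":"number"}},"required":["moves"]}

```bash
ls; mkdir -p pics
python3 - <<'E'
from plant import state, vision
import cv2, pickle, numpy as np
d={}
for n in ("scene","side","wrist"):
    f=vision.grab_frame(n); d[n]=f; cv2.imwrite(f"pics/{n}0.png",f["img"])
    print(n,f["fx"],f["cx"],f["cy"],np.round(f["R"],3).tolist(),np.round(f["t"],1))
pickle.dump(d,open("f0.pkl","wb"))
s=state(); print(s["position"],s["eef_rot"],s["finger_gap"],s["time"])
E
```

```text
pics
scene 379.86820777458183 279.30010791123067 211.04911919296327 [[0.495, 0.869, -0.012], [0.699, -0.406, -0.589], [-0.516, 0.282, -0.808]] [-252.7 -315.2 1243.1]
side 484.7841571378583 275.32458747244317 210.82927402079943 [[0.99, -0.138, -0.004], [-0.094, -0.654, -0.75], [0.101, 0.743, -0.661]] [-545.2  128.8 1115.4]
wrist 317.64566973977924 275.77620353927387 206.47137829224351 [[0.316, -0.949, -0.003], [-0.91, -0.304, 0.28], [-0.267, -0.086, -0.96]] [-649.7  -30.   393.1]
[ 205.4903082  -616.17062715  191.11044769] [[ 9.48680801e-01  3.16235165e-01 -2.39145704e-04]
 [ 3.16235171e-01 -9.48679722e-01  1.44987584e-03]
 [ 2.31629046e-04 -1.45109566e-03 -9.99998920e-01]] 0.9992235999179353 0.15
```

View pics/scene0.png

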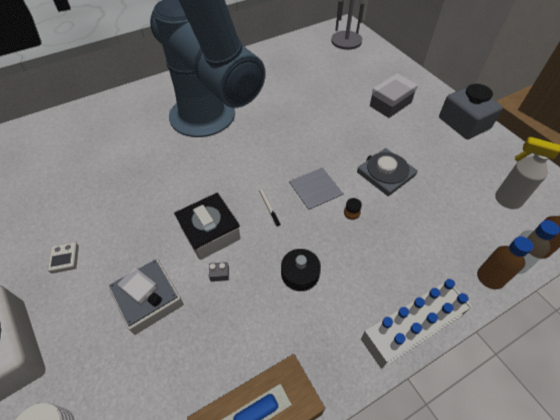

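View pics/side0.png

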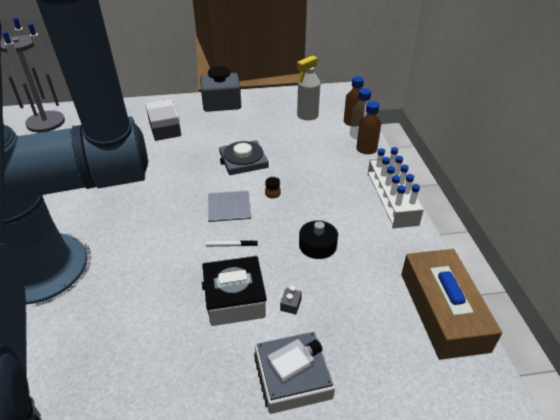

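The scene view shows the imager with the slide at (207,218), cold block with flask (145,290), warmer with dish (387,168), tray (316,188), hood (300,265), tube block (219,270) and jar (353,208). The side view shows the same layout. Next I fit the stations and objects from the depth in both views.

```bash
cat > h.py <<'E'
import numpy as np, cv2, pickle
def cloud(f):
    v,u=np.mgrid[0:420,0:560]; z=f["depth"].astype(float)
    c=np.stack([(u-f["cx"])/f["fx"]*z,(v-f["cy"])/f["fy"]*z,z],-1)
    X=(c-f["t"])@f["R"]; X[z==0]=np.nan; return X
def proj(f,X):
    c=f["R"]@np.asarray(X,float)+f["t"]; return np.array([f["fx"]*c[0]/c[2]+f["cx"],f["fy"]*c[1]/c[2]+f["cy"]])
def ray(f,u,v,z):
    d=f["R"].T@np.array([(u-f["cx"])/f["fx"],(v-f["cy"])/f["fy"],1]); o=-f["R"].T@f["t"]
    return o+d*(z-o[2])/d[2]
def tri(obs):
    A=np.zeros((3,3));b=np.zeros(3)
    for f,u,v in obs:
        d=f["R"].T@np.array([(u-f["cx"])/f["fx"],(v-f["cy"])/f["fy"],1]);d/=np.linalg.norm(d)
        P=np.eye(3)-np.outer(d,d);A+=P;b+=P@(-f["R"].T@f["t"])
    return np.linalg.solve(A,b)
E
python3 - <<'E'
from h import *
d=pickle.load(open("f0.pkl","rb"))
pix={"imager":((207,218),(234,283)),"cooler":((145,290),(293,365)),"warmer":((387,168),(243,155)),"tray":((316,188),(229,206)),"hood":((300,265),(319,235)),"jar":((353,208),(273,187)),"tubes":((219,270),(291,299))}
for k,(a,b) in pix.items():
    print(k)
    for n,p in (("scene",a),("side",b)):
        X=cloud(d[n]); c=X[p[1],p[0]]
        m=np.hypot(X[...,0]-c[0],X[...,1]-c[1])<95
        zz=X[...,2][m]; h,e=np.histogram(zz,np.arange(-4,110,4))
        print(n,np.round(c), {int(e[i]):int(h[i]) for i in np.argsort(-h)[:9]})
E
```

```text
imager
scene [ 452. -161.   85.] {68: 1420, 0: 906, -4: 561, 72: 311, 84: 179, 64: 114, 24: 58, 52: 55, 32: 54}
side [ 442. -177.   76.] {68: 1805, 0: 1429, -4: 941, 72: 375, 84: 244, 64: 175, 52: 87, 48: 84, 32: 80}
cooler
scene [ 551. -347.   76.] {0: 1632, 48: 1243, -4: 743, 76: 464, 72: 345, 52: 242, 40: 234, 44: 102, 36: 87}
side [ 529. -376.   78.] {48: 1720, 0: 1600, -4: 870, 76: 620, 72: 508, 52: 311, 40: 299, 36: 174, 44: 152}
warmer
scene [519. 332.  50.] {0: 741, -4: 538, 32: 426, 28: 357, 24: 260, 48: 193, 20: 102, 12: 64, 16: 59}
side [503. 320.  41.] {0: 641, -4: 376, 32: 307, 28: 230, 24: 174, 48: 120, 20: 87, 4: 69, 16: 67}
tray
scene [452. 150.   6.] {4: 1039, 0: 1031, -4: 632, 8: 158, 12: 0, 16: 0, 20: 0, 24: 0, 28: 0}
side [449. 144.   7.] {0: 1009, 4: 919, -4: 609, 8: 192, 12: 0, 16: 0, 20: 0, 24: 0, 28: 0}
hood
scene [658. -30.  64.] {0: 2108, -4: 1172, 40: 638, 36: 393, 68: 51, 4: 49, 64: 37, 28: 32, 8: 32}
side [650. -27.  38.] {0: 1453, -4: 827, 40: 477, 36: 261, 4: 75, 28: 57, 12: 53, 20: 49, 32: 46}
jar
scene [579. 176.  44.] {0: 1769, -4: 1165, 4: 166, 44: 135, 16: 33, 8: 33, 40: 33, 12: 24, 20: 18}
side [568. 166.  38.] {0: 1255, -4: 710, 4: 246, 44: 85, 8: 50, 40: 37, 16: 26, 12: 24, 20: 24}
tubes
scene [ 560. -188.   28.] {0: 2527, -4: 1335, 68: 384, 28: 155, 24: 127, 72: 91, 4: 71, 40: 64, 44: 64}
side [ 555. -203.   38.] {0: 2297, -4: 1267, 68: 439, 28: 166, 24: 114, 72: 98, 4: 81, 44: 61, 8: 54}
```

Run:
```python
import cv2,numpy as np
a=cv2.imread("pics/scene0.png")[145:335,100:430]; b=cv2.imread("pics/side0.png")
cv2.imwrite("pics/sc.png",cv2.resize(a,None,fx=2.4,fy=2.4,interpolation=cv2.INTER_CUBIC))
l=cv2.resize(b[255:410,195:345],None,fx=2.6,fy=2.6,interpolation=cv2.INTER_CUBIC)
r=cv2.resize(b[135:290,195:345],None,fx=2.6,fy=2.6,interpolation=cv2.INTER_CUBIC)
cv2.imwrite("pics/sd.png",np.hstack([l,r]))
```

```text
(no output)
```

View pics/sc.png

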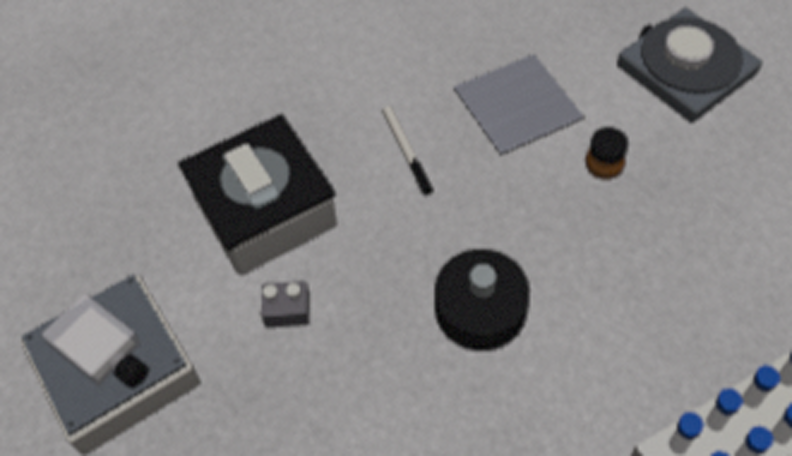

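View pics/sd.png

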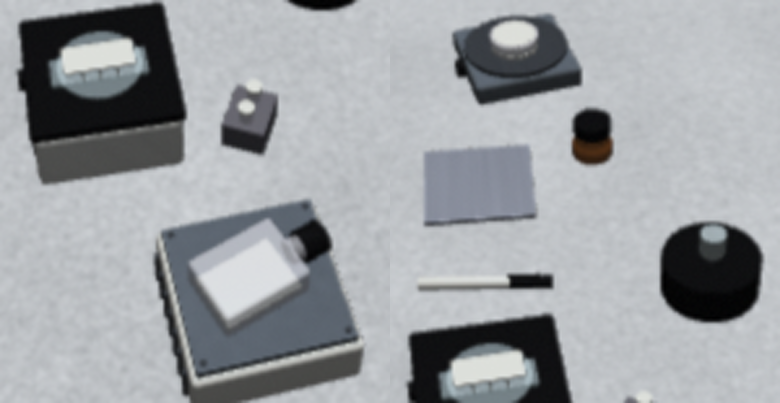

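The crops show all stations clearly (scene crop: imager corners (180,163),(283,117),(334,190),(240,245 top); flask cap (131,370); slide lid (248,168); hood knob (483,275)). Now I fit the outlines per height slice.

Run:
```python
from h import *
d=pickle.load(open("f0.pkl","rb"))
T={"imager":(447,-168,65,75,85),"slide":(447,-168,81,95,60),"cooler":(540,-360,45,55,90),"flask":(540,-360,67,84,75),"warmer":(515,325,27,37,95),"dish":(515,325,44,56,50),"tray":(451,147,3.5,12,90),"hood":(655,-30,33,45,70),"knob":(655,-30,60,75,40),"jar":(574,170,38,50,40),"tubes":(558,-196,20,50,45)}
for k,(x,y,a,b,r) in T.items():
    for n in ("scene","side"):
        X=cloud(d[n]); m=(np.hypot(X[...,0]-x,X[...,1]-y)<r)&(X[...,2]>a)&(X[...,2]<b)
        mm=m.astype(np.uint8); nl,L,st,_=cv2.connectedComponentsWithStats(mm); i=1+np.argmax(st[1:,4]); P=X[L==i]
        (c,s,an)=cv2.minAreaRect(P[:,:2].astype(np.float32)); 
        (cc,rr)=cv2.minEnclosingCircle(P[:,:2].astype(np.float32))
        print(f"{k:7s}{n:6s} n{len(P)} z {np.median(P[:,2]):.1f} rect c {np.round(c,1)} s {np.round(s,1)} a {an:.1f}  circ {np.round(cc,1)} {rr:.1f}")
```

```text
imager scene  n1819 z 70.6 rect c [ 442.  -161.9] s [121.9 120.1] a 2.3  circ [ 443.  -162.8] 82.4
imager side   n2292 z 70.4 rect c [ 440.6 -161.9] s [120.1 124.9] a 2.2  circ [ 440.3 -162.4] 82.1
slide  scene  n218 z 86.4 rect c [ 440.9 -166.4] s [55.3 25.5] a 3.6  circ [ 441.4 -166.4] 29.0
slide  side   n310 z 86.3 rect c [ 439.7 -166.2] s [55.5 28.9] a 3.9  circ [ 439.3 -165.8] 29.8
cooler scene  n1554 z 50.6 rect c [ 534.7 -355.7] s [114.7 112.7] a 5.6  circ [ 535.3 -355.1] 78.3
cooler side   n2134 z 50.5 rect c [ 533.8 -355.2] s [113.  116.2] a 6.0  circ [ 534.2 -354.8] 79.0
flask  scene  n888 z 76.1 rect c [ 541.2 -352.8] s [97.3 52.3] a 23.8  circ [ 539.9 -354.8] 50.9
flask  side   n1258 z 76.0 rect c [ 540.5 -353.2] s [97.5 53.3] a 24.0  circ [ 538.4 -353.9] 51.5
warmer scene  n814 z 32.1 rect c [506.3 349.5] s [115.7 117. ] a 12.9  circ [503.  347.1] 68.4
warmer side   n588 z 32.2 rect c [504.4 350.2] s [114.7 120.1] a 12.0  circ [508.9 349.4] 72.7
dish   scene  n249 z 50.3 rect c [505.5 342.7] s [53.5 52.8] a 46.7  circ [504.3 343.5] 28.1
dish   side   n178 z 50.2 rect c [
[... 295 characters left out ...]
] s [89.5 91.2] a 59.3  circ [650.6 -22.9] 46.5
hood   side   n780 z 40.5 rect c [650.3 -23.4] s [92.2 90.3] a 54.7  circ [650. -23.] 48.7
knob   scene  n95 z 68.1 rect c [651.  -23.1] s [22.5 22.7] a 61.2  circ [650.4 -23.7] 12.3
knob   side   n85 z 67.8 rect c [649. -24.] s [23.2 23.7] a 21.1  circ [650.  -22.7] 13.1
jar    scene  n181 z 45.0 rect c [569.5 184.3] s [38.3 39.2] a 59.0  circ [570.3 183.7] 20.9
jar    side   n134 z 45.2 rect c [567.5 184.7] s [37.1 40.2] a 13.6  circ [567.7 184.7] 21.6
tubes  scene  n289 z 29.0 rect c [ 557.8 -189.2] s [44.2 38.1] a 63.0  circ [ 558.5 -190.1] 26.8
tubes  side   n349 z 29.1 rect c [ 557.2 -188.8] s [47.9 36. ] a 65.3  circ [ 556.3 -188. ] 28.7
```

Fits agree with the stated sizes and heights to about 2 mm. Plan: flask → tray, slide → cold block, dish → imager, flask → warmer, hood. Approaching the flask.

Request:
drive_tool(
  moves=[
    {"dx": 39.3,"dy": -14.3,"dz": 4,"rz": -5.6,"grip": 1},
    {"dx": 39.3,"dy": -14.3,"dz": 4,"rz": -5.6,"grip": 1},
    {"dx": 39.3,"dy": -14.3,"dz": 4,"rz": -5.6,"grip": 1},
    {"dx": 39.3,"dy": -14.3,"dz": 4,"rz": -5.6,"grip": 1},
    {"dx": 39.3,"dy": -14.3,"dz": 4,"rz": -5.6,"grip": 1},
    {"dx": 39.3,"dy": -14.3,"dz": 4,"rz": -5.6,"grip": 1},
    {"dx": 39.3,"dy": -14.3,"dz": 4,"rz": -5.6,"grip": 1},
    {"dx": 39.3,"dy": -14.3,"dz": 4,"rz": -5.6,"grip": 1},
    {"dx": 39.3,"dy": -14.3,"dz": 4,"rz": -5.6,"grip": 1},
    {"dx": 39.3,"dy": -14.3,"dz": 4,"rz": -5.6,"grip": 1},
  ],
  force=20,
)

```text
invalid input
```

```bash
cat > go.py <<'E'
# python3 go.py x y z yaw_deg : shift (cm) and turn (deg) in tool axes from the measured pose
import sys, numpy as np
from scipy.spatial.transform import Rotation as Ro
from plant import state
s=state(); R=np.array(s["eef_rot"]); p=np.array(s["position"])
print("t %.2f pos %s yaw %.1f gap %.3f ff %s F %s q6 %.2f"%(s["time"],np.round(p,1),np.degrees(np.arctan2(R[1,0],R[0,0])),s["finger_gap"],np.round(s["finger_force"],1),np.round(s["ft_force"],1),s["joint_positions"][5]))
a=sys.argv[1:]
for i in range(0,len(a),4):
    x,y,z,w=map(float,a[i:i+4]); c,n=np.cos(np.radians(w)),np.sin(np.radians(w))
    G=np.array([[c,n,0],[n,-c,0],[0,0,-1]])
    print("d cm",np.round(R.T@(np.array([x,y,z])-p)/10,2),"rot",np.round(np.degrees(Ro.from_matrix(R.T@G).as_rotvec()),2))
E
python3 go.py 533.5 -356.3 76 24
```

```text
t 0.15 pos [ 205.5 -616.2  191.1] yaw 18.4 gap 0.999 ff 0.0 F [-0.3  0.  -0.5] q6 -0.17
d cm [ 39.33 -14.26  11.54] rot [-0.08 -0.02 -5.56]
```

Request:
drive_tool(
  moves=[
    {"rx": 0,"ry": 0,"rz": -5.6,"dx": 39.3,"dy": -14.3,"dz": 4,"grip": 1},
    {"rx": 0,"ry": 0,"rz": -5.6,"dx": 39.3,"dy": -14.3,"dz": 4,"grip": 1},
    {"rx": 0,"ry": 0,"rz": -5.6,"dx": 39.3,"dy": -14.3,"dz": 4,"grip": 1},
    {"rx": 0,"ry": 0,"rz": -5.6,"dx": 39.3,"dy": -14.3,"dz": 4,"grip": 1},
    {"rx": 0,"ry": 0,"rz": -5.6,"dx": 39.3,"dy": -14.3,"dz": 4,"grip": 1},
    {"rx": 0,"ry": 0,"rz": -5.6,"dx": 39.3,"dy": -14.3,"dz": 4,"grip": 1},
    {"rx": 0,"ry": 0,"rz": -5.6,"dx": 39.3,"dy": -14.3,"dz": 4,"grip": 1},
    {"rx": 0,"ry": 0,"rz": -5.6,"dx": 39.3,"dy": -14.3,"dz": 4,"grip": 1},
    {"rx": 0,"ry": 0,"rz": -5.6,"dx": 39.3,"dy": -14.3,"dz": 4,"grip": 1},
    {"rx": 0,"ry": 0,"rz": -5.6,"dx": 39.3,"dy": -14.3,"dz": 4,"grip": 1},
  ],
  force=20,
)

```text
time: 1.15
position: [534.7, -354.2, 151.0]
eef_rot: [[0.912, 0.411, -0.001], [0.411, -0.912, 0.001], [-0.0, -0.002, -1.0]]
ft_force: [0.3, -0.3, -0.5]
finger_gap: 0.998
finger_force: 0.0
```

```bash
python3 go.py 533.5 -356.3 76 24
```

```text
t 1.15 pos [ 534.7 -354.2  151. ] yaw 24.3 gap 0.998 ff 0.0 F [ 0.3 -0.3 -0.5] q6 0.39
d cm [-0.19  0.16  7.5 ] rot [-0.09  0.02  0.28]
```

Request:
drive_tool(
  moves=[
    {"rx": 0,"ry": 0,"rz": 0,"dx": 0,"dy": 0,"dz": 3,"grip": 1},
    {"rx": 0,"ry": 0,"rz": 0,"dx": 0,"dy": 0,"dz": 5.5,"grip": 1},
    {"rx": 0,"ry": 0,"rz": 0,"dx": 0,"dy": 0,"dz": 7,"grip": 1},
    {"rx": 0,"ry": 0,"rz": 0,"dx": 0,"dy": 0,"dz": 7.5,"grip": 1},
    {"rx": 0,"ry": 0,"rz": 0,"dx": 0,"dy": 0,"dz": 7.5,"grip": 1},
  ],
)

```text
time: 1.65
position: [532.6, -357.1, 76.7]
eef_rot: [[0.914, 0.407, -0.001], [0.407, -0.914, 0.001], [-0.0, -0.001, -1.0]]
ft_force: [0.7, 0.3, 0.6]
finger_gap: 1.002
finger_force: 0.0
```

```bash
python3 go.py 533.5 -356.3 76 24
```

```text
t 1.65 pos [ 532.6 -357.1   76.7] yaw 24.0 gap 1.002 ff 0.0 F [0.7 0.3 0.6] q6 0.39
d cm [ 0.11 -0.04  0.07] rot [-0.04  0.02 -0.01]
```

Request:
drive_tool(
  moves=[
    {"rx": 0,"ry": 0,"rz": 0,"dx": 0,"dy": 0,"dz": 0,"grip": -1},
    {"rx": 0,"ry": 0,"rz": 0,"dx": 0,"dy": 0,"dz": 0,"grip": -1},
    {"rx": 0,"ry": 0,"rz": 0,"dx": 0,"dy": 0,"dz": 0,"grip": -1},
    {"rx": 0,"ry": 0,"rz": 0,"dx": 0,"dy": 0,"dz": 0,"grip": -1},
    {"rx": 0,"ry": 0,"rz": 0,"dx": 0,"dy": 0,"dz": 0,"grip": -1},
    {"rx": 0,"ry": 0,"rz": 0,"dx": 0,"dy": 0,"dz": 0,"grip": -1},
    {"rx": 0,"ry": 0,"rz": 0,"dx": 0,"dy": 0,"dz": 0,"grip": -1},
    {"rx": 0,"ry": 0,"rz": 0,"dx": 0,"dy": 0,"dz": 0,"grip": -1},
  ],
  force=20,
)

```text
time: 2.45
position: [533.2, -356.7, 76.9]
eef_rot: [[0.913, 0.407, -0.0], [0.407, -0.913, 0.0], [-0.0, -0.0, -1.0]]
ft_force: [0.3, -0.1, -0.2]
finger_gap: 0.358
finger_force: 0.0
```

```bash
python3 go.py 442.7 147.2 150 24 442.7 147.2 33 24
```

```text
t 2.45 pos [ 533.2 -356.7   76.9] yaw 24.0 gap 0.358 ff 0.0 F [ 0.3 -0.1 -0.2] q6 0.39
d cm [ 12.26 -49.7   -7.3 ] rot [-0.    0.    0.04]
d cm [ 12.26 -49.7    4.4 ] rot [-0.    0.    0.04]
```

The opening (0.36 ≈ 34 mm) is less than the flask's 52 mm and there is no grip force, so I look before moving.

Run:
```python
from plant import state, vision
import cv2,numpy as np
a=vision.grab_frame("side")["img"][300:420,220:380]; b=vision.grab_frame("wrist")["img"]
cv2.imwrite("pics/g1.png",np.hstack([cv2.resize(a,(427,320),interpolation=cv2.INTER_CUBIC),cv2.resize(b,(370,320))[:, :]]))
s=state();print(s["finger_gap"],s["finger_force"],s["time"])
```

```text
0.26862375178117753 0.0 2.55
```

View pics/g1.png

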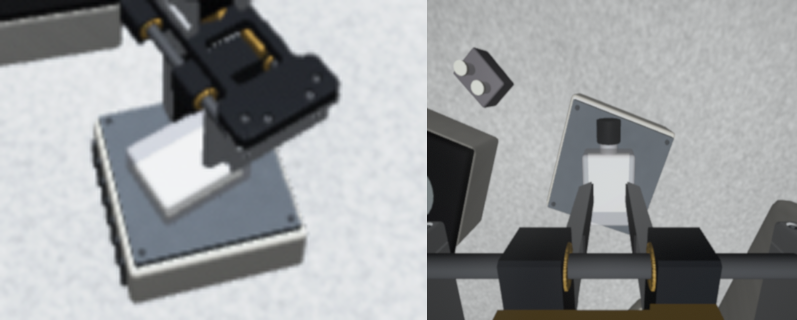

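The side crop shows the finger ending at about (225,165) on the flask's near side; the wrist view shows the tips at (585,190) and (632,190) over the flask's edges. I check the fingertip heights in depth.

```bash
python3 - <<'E'
from plant import state, vision
from h import *
d={n:vision.grab_frame(n) for n in ("scene","side","wrist")}
pickle.dump(d,open("f1.pkl","wb"))
s=state();print(s["finger_gap"],s["finger_force"],s["position"],s["time"])
R=np.array(s["eef_rot"]);p=np.array(s["position"])
for n in d:
    X=cloud(d[n]); T=(X-p)@R   # tool coordinates
    print(n,"proj tip",proj(d[n],p+R[:,2]*22))
    m=(np.abs(T[...,0])<25)&(np.abs(T[...,1])<65)&(T[...,2]<24)&(T[...,2]>-60)
    for sg in (1,-1):
        q=T[m&(T[...,1]*sg>0)]
        if len(q):
            h,e=np.histogram(q[:,2],np.arange(-60,25,6)); print(sg,h, [ (round(float(np.percentile(q[(q[:,2]>=a)&(q[:,2]<a+6),1],5))),round(float(np.percentile(q[(q[:,2]>=a)&(q[:,2]<a+6),1],95)))) for a in e[:-1] if ((q[:,2]>=a)&(q[:,2]<a+6)).sum()>3])
E
python3 - <<'E'
import sys; sys.path.insert(0,'.')
from h import *
d=pickle.load(open("f1.pkl","rb"))
o=[]
for n,(a,b,c,e) in {"side":(300,400,240,370),"scene":(220,350,90,230)}.items():
    o.append(cv2.resize(d[n]["img"][a:b,c:e],(400,400*(b-a)//(e-c)),interpolation=cv2.INTER_CUBIC)[:300])
h=min(x.shape[0] for x in o); cv2.imwrite("pics/g2.png",np.hstack([x[:h] for x in o]))
E
```

```text
0.1437568469126634 0.0 [ 533.16019235 -356.68639326   76.91253379] 2.7
scene proj tip [140.94298547 289.57720156]
1 [ 12  13  13  13  15  10   9   2   0  82 124   5   7  14] [(16, 26), (14, 26), (15, 26), (15, 26), (14, 25), (15, 25), (14, 24), (1, 23), (1, 26), (26, 26), (25, 26), (26, 51)]
-1 [ 15  15  12  13  13  11  10   5   0  74 133   0   0  14] [(-23, -12), (-23, -12), (-23, -12), (-23, -12), (-22, -12), (-21, -12), (-22, -12), (-16, -12), (-22, -1), (-25, -1), (-55, -29)]
side proj tip [293.17138451 362.04799994]
1 [ 17  17  18  24  18  18   8   1   0  86 168  44  42  45] [(14, 24), (13, 23), (13, 24), (15, 23), (15, 23), (16, 24), (15, 23), (2, 23), (2, 25), (24, 26), (24, 26), (24, 55)]
-1 [  0   6  10  12  21  20  23  10   0  81 128   0   0  14] [(-21, -12), (-20, -11), (-20, -10), (-20, -10), (-21, -11), (-17, -10), (-13, -11), (-23, -1), (-24, -1), (-58, -39)]
wrist proj tip [274.814884   230.76197787]
1 [ 166  170  144  126  123   96   92   34    0  197 1745    0    0    0] [(9, 21), (9, 21), (9, 21), (9, 21), (9, 21), (9, 21), (9, 19), (9, 14), (0, 22), (1, 24)]
-1 [ 167  171  138  134  117   97   85   40    0  221 1708    0    0    0] [(-20, -8), (-19, -8), (-19, -8), (-19, -8), (-19, -8), (-19, -8), (-18, -8), (-13, -8), (-23, -1), (-25, -1)]
```

View pics/g2.png

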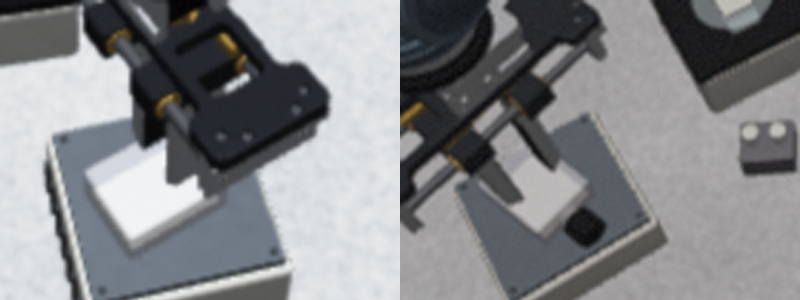

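Measured: the fingers end about 16 mm *behind* the reported TCP, rather than 22 mm ahead of it. I check whether the start frame says the same.

Run:
```python
from h import *
P0=np.array([205.583,-616.643,191.955]); R0=np.array([[.94868,.31624,0],[.31624,-.94868,0],[0,0,-1.]])
P1=np.array([533.16,-356.69,76.91]); a=np.radians(24);R1=np.array([[np.cos(a),np.sin(a),0],[np.sin(a),-np.cos(a),0],[0,0,-1]])
for fn,p,R in (("f0.pkl",P0,R0),("f1.pkl",P1,R1)):
  d=pickle.load(open(fn,"rb"))
  for n in d:
    T=(cloud(d[n])-p)@R
    m=(np.abs(T[...,0])<30)&(np.abs(T[...,1])<65)&(T[...,2]>-60)&(T[...,2]<(-8 if fn=="f1.pkl" else 60))
    for sg in (1,-1):
        q=T[m&(T[...,1]*sg>0)]
        if len(q)>5: print(fn,n,sg,len(q),"x",np.percentile(q[:,0],[2,50,98]).round(1),"y",np.percentile(q[:,1],[2,50,98]).round(1),"z max",np.sort(q[:,2])[-8:].round(1))
```

```text
f0.pkl wrist 1 1638 x [-8.1  7.3  9.1] y [46.9 48.3 58.6] z max [-13.  -12.9 -12.8 -12.6 -12.6 -12.5 -12.3 -12. ]
f0.pkl wrist -1 1615 x [-8.1  7.4  9.2] y [-58.  -47.9 -46.5] z max [-13.5 -13.4 -13.4 -12.9 -12.8 -12.8 -12.6 -12.5]
f1.pkl scene 1 87 x [-5.5  9.5 11.3] y [13.6 20.4 25.6] z max [-21.3 -21.2 -20.  -19.3 -18.9 -18.5 -17.5 -15.4]
f1.pkl scene -1 94 x [-6.   9.1 11.4] y [-23.6 -15.2 -12. ] z max [-20.8 -19.  -18.3 -17.8 -16.  -15.9 -15.4 -14.3]
f1.pkl side 1 121 x [-9.7 -7.3  5. ] y [13.2 22.2 23.9] z max [-23.8 -23.5 -23.4 -22.9 -22.2 -20.5 -18.6 -14.7]
f1.pkl side -1 102 x [-9.3 -7.1  6.1] y [-20.8 -12.1 -10. ] z max [-16.4 -16.4 -16.3 -15.3 -15.2 -14.8 -13.3 -12.7]
f1.pkl wrist 1 951 x [-6.3  8.4  9.1] y [ 9.3 14.  21. ] z max [-14.8 -14.7 -14.5 -14.4 -14.4 -13.9 -13.8 -12.9]
f1.pkl wrist -1 949 x [-6.4  8.4  9.1] y [-19.9 -12.8  -8.1] z max [-15.5 -15.5 -15.3 -14.8 -14.8 -14.3 -14.1 -12.7]
```

The offset is consistent in all views: the real fingertips lie about 13.5 mm behind the reported TCP, so I use z_reported = tip height − 13.5. Reopening, then going lower.

Request:
drive_tool(
  moves=[
    {"rx": 0,"ry": 0,"rz": 0,"dx": 0,"dy": 0,"dz": 0,"grip": 1},
    {"rx": 0,"ry": 0,"rz": 0,"dx": 0,"dy": 0,"dz": 0,"grip": 1},
    {"rx": 0,"ry": 0,"rz": 0,"dx": 0,"dy": 0,"dz": 0,"grip": 1},
    {"rx": 0,"ry": 0,"rz": 0,"dx": 0,"dy": 0,"dz": 0,"grip": 1},
    {"rx": 0,"ry": 0,"rz": 0,"dx": 0,"dy": 0,"dz": 0,"grip": 1},
    {"rx": 0,"ry": 0,"rz": 0,"dx": 0,"dy": 0,"dz": 0,"grip": 1},
    {"rx": 0,"ry": 0,"rz": 0,"dx": 0,"dy": 0,"dz": 0,"grip": 1},
    {"rx": 0,"ry": 0,"rz": 0,"dx": 0,"dy": 0,"dz": 0,"grip": 1},
    {"rx": 0,"ry": 0,"rz": 0,"dx": 0,"dy": 0,"dz": 0,"grip": 1},
    {"rx": 0,"ry": 0,"rz": 0,"dx": 0,"dy": 0,"dz": 0,"grip": 1},
  ],
)

```text
time: 3.7
position: [533.2, -356.7, 76.9]
eef_rot: [[0.913, 0.407, -0.0], [0.407, -0.913, 0.0], [-0.0, -0.0, -1.0]]
ft_force: [0.6, -0.1, -0.0]
finger_gap: 0.962
finger_force: 0.0
```

Request:
drive_tool(
  moves=[
    {"rx": 0,"ry": 0,"rz": 0,"dx": 0,"dy": 0,"dz": 1,"grip": 1},
    {"rx": 0,"ry": 0,"rz": 0,"dx": 0,"dy": 0,"dz": 2,"grip": 1},
    {"rx": 0,"ry": 0,"rz": 0,"dx": 0,"dy": 0,"dz": 3,"grip": 1},
    {"rx": 0,"ry": 0,"rz": 0,"dx": 0,"dy": 0,"dz": 3.3,"grip": 1},
    {"rx": 0,"ry": 0,"rz": 0,"dx": 0,"dy": 0,"dz": 3.3,"grip": 1},
  ],
)

```text
time: 4.2
position: [532.6, -356.2, 42.7]
eef_rot: [[0.913, 0.407, -0.002], [0.407, -0.913, 0.001], [-0.001, -0.002, -1.0]]
ft_force: [0.2, -0.1, -1.1]
finger_gap: 1.001
finger_force: 0.0
```

```bash
cat > tip.py <<'E'
# fingertip heights along the tool from the wrist depth, against the reported TCP
from h import *
from plant import state, vision
f=vision.grab_frame("wrist"); s=state(); R=np.array(s["eef_rot"]);p=np.array(s["position"])
T=(cloud(f)-p)@R; g=s["finger_gap"]*47
for sg in (1,-1):
    m=(np.abs(T[...,0])<12)&(T[...,1]*sg>g-2)&(T[...,1]*sg<g+12)&(T[...,2]>-60)&(T[...,2]<-5)
    q=T[m]; print(sg,len(q),"tip z",np.sort(q[:,2])[-8:].round(1))
E
python3 tip.py; python3 go.py 533.5 -356.3 41 24
```

```text
1 1994 tip z [-5.5 -5.5 -5.5 -5.4 -5.4 -5.4 -5.3 -5.1]
-1 1956 tip z [-5.6 -5.6 -5.5 -5.4 -5.4 -5.4 -5.4 -5.2]
t 4.25 pos [ 533.  -356.5   43.5] yaw 24.0 gap 0.998 ff 0.0 F [ 0.9  0.4 -0.2] q6 0.39
d cm [ 0.05 -0.    0.25] rot [-0.04  0.01  0.03]
```

Request:
drive_tool(
  moves=[
    {"rx": 0,"ry": 0,"rz": 0,"dx": 0,"dy": 0,"dz": 0.1,"grip": -1},
    {"rx": 0,"ry": 0,"rz": 0,"dx": 0,"dy": 0,"dz": 0.1,"grip": -1},
    {"rx": 0,"ry": 0,"rz": 0,"dx": 0,"dy": 0,"dz": 0.1,"grip": -1},
    {"rx": 0,"ry": 0,"rz": 0,"dx": 0,"dy": 0,"dz": 0.1,"grip": -1},
    {"rx": 0,"ry": 0,"rz": 0,"dx": 0,"dy": 0,"dz": 0.1,"grip": -1},
    {"rx": 0,"ry": 0,"rz": 0,"dx": 0,"dy": 0,"dz": 0.1,"grip": -1},
    {"rx": 0,"ry": 0,"rz": 0,"dx": 0,"dy": 0,"dz": 0.1,"grip": -1},
    {"rx": 0,"ry": 0,"rz": 0,"dx": 0,"dy": 0,"dz": 0.1,"grip": -1},
  ],
  force=20,
)

```text
time: 5.05
position: [533.2, -356.7, 43.0]
eef_rot: [[0.913, 0.407, 0.0], [0.407, -0.913, 0.0], [0.0, -0.0, -1.0]]
ft_force: [0.2, -0.4, 0.9]
finger_gap: 0.547
finger_force: 20.0
```

```bash
python3 go.py 442.7 147.2 130 24 442.7 147.2 0 24
```

```text
t 5.05 pos [ 533.2 -356.7   43. ] yaw 24.0 gap 0.547 ff 20.0 F [ 0.2 -0.4  0.9] q6 0.39
d cm [ 12.26 -49.71  -8.69] rot [-0.   -0.    0.03]
d cm [ 12.26 -49.71   4.31] rot [-0.   -0.    0.03]
```

Request:
drive_tool(
  moves=[
    {"rx": 0,"ry": 0,"rz": 0,"dx": 0,"dy": 0,"dz": -1,"grip": -1},
    {"rx": 0,"ry": 0,"rz": 0,"dx": 0,"dy": 0,"dz": -3,"grip": -1},
    {"rx": 0,"ry": 0,"rz": 0,"dx": 0,"dy": 0,"dz": -6,"grip": -1},
    {"rx": 0,"ry": 0,"rz": 0,"dx": 0,"dy": 0,"dz": -8,"grip": -1},
    {"rx": 0,"ry": 0,"rz": 0,"dx": 0.5,"dy": -2,"dz": -8.7,"grip": -1},
    {"rx": 0,"ry": 0,"rz": 0,"dx": 1.5,"dy": -6,"dz": -8.7,"grip": -1},
    {"rx": 0,"ry": 0,"rz": 0,"dx": 2.5,"dy": -10,"dz": -8.7,"grip": -1},
    {"rx": 0,"ry": 0,"rz": 0,"dx": 3.5,"dy": -14,"dz": -8.7,"grip": -1},
    {"rx": 0,"ry": 0,"rz": 0,"dx": 4.5,"dy": -18,"dz": -8.7,"grip": -1},
    {"rx": 0,"ry": 0,"rz": 0,"dx": 5,"dy": -20,"dz": -8.7,"grip": -1},
  ],
)

```text
time: 6.05
position: [496.6, -150.9, 130.3]
eef_rot: [[0.912, 0.409, -0.0], [0.409, -0.912, 0.0], [0.0, -0.0, -1.0]]
ft_force: [0.6, 0.1, -0.5]
finger_gap: 0.55
finger_force: 20.0
```

```bash
python3 go.py 442.4 146.8 130 24 442.4 146.8 0 24
```

```text
t 6.05 pos [ 496.6 -150.9  130.3] yaw 24.1 gap 0.550 ff 20.0 F [ 0.6  0.1 -0.5] q6 0.64
d cm [  7.24 -29.38   0.04] rot [-0.03 -0.01  0.15]
d cm [  7.23 -29.38  13.04] rot [-0.03 -0.01  0.15]
```

Request:
drive_tool(
  moves=[
    {"rx": 0,"ry": 0,"rz": 0,"dx": 0.7,"dy": -3,"dz": 0,"grip": -1},
    {"rx": 0,"ry": 0,"rz": 0,"dx": 1.7,"dy": -7,"dz": 0,"grip": -1},
    {"rx": 0,"ry": 0,"rz": 0,"dx": 2.7,"dy": -11,"dz": 0,"grip": -1},
    {"rx": 0,"ry": 0,"rz": 0,"dx": 3.7,"dy": -15,"dz": 0,"grip": -1},
    {"rx": 0,"ry": 0,"rz": 0,"dx": 4.7,"dy": -19,"dz": 1,"grip": -1},
    {"rx": 0,"ry": 0,"rz": 0,"dx": 5.7,"dy": -23,"dz": 3,"grip": -1},
    {"rx": 0,"ry": 0,"rz": 0,"dx": 6.6,"dy": -27,"dz": 5,"grip": -1},
    {"rx": 0,"ry": 0,"rz": 0,"dx": 7.2,"dy": -29.4,"dz": 7,"grip": -1},
    {"rx": 0,"ry": 0,"rz": 0,"dx": 7.2,"dy": -29.7,"dz": 9,"grip": -1},
    {"rx": 0,"ry": 0,"rz": 0,"dx": 7.2,"dy": -29.7,"dz": 9,"grip": -1},
  ],
)

```text
time: 7.05
position: [439.6, 147.5, 37.9]
eef_rot: [[0.912, 0.409, -0.005], [0.409, -0.912, -0.0], [-0.005, -0.002, -1.0]]
ft_force: [0.1, -0.1, -0.8]
finger_gap: 0.551
finger_force: 20.0
```

```bash
cat > obj.py <<'E'
# python3 obj.py name x y zlo zhi r : outline of what stands between two heights, from both fixed views
import sys
from h import *
from plant import vision
a=sys.argv[1:]; F={n:vision.grab_frame(n) for n in ("scene","side")}
pickle.dump(F,open("last.pkl","wb"))
for i in range(0,len(a),6):
    k=a[i]; x,y,lo,hi,r=map(float,a[i+1:i+6])
    for n,f in F.items():
        X=cloud(f); m=(np.hypot(X[...,0]-x,X[...,1]-y)<r)&(X[...,2]>lo)&(X[...,2]<hi)
        nl,L,st,_=cv2.connectedComponentsWithStats(m.astype(np.uint8))
        if nl<2: print(k,n,"none"); continue
        P=X[L==1+np.argmax(st[1:,4])]; c,s,an=cv2.minAreaRect(P[:,:2].astype(np.float32))
        print(k,n,len(P),"z %.1f"%np.median(P[:,2]),"c",np.round(c,1),"s",np.round(s,1),"a %.1f"%an)
E
python3 go.py 442.4 146.8 0 24
```

```text
t 7.05 pos [439.6 147.5  37.9] yaw 24.1 gap 0.551 ff 20.0 F [ 0.1 -0.1 -0.8] q6 1.23
d cm [0.25 0.19 3.79] rot [-0.1   0.29  0.15]
```

Request:
drive_tool(
  moves=[
    {"rx": 0,"ry": 0,"rz": 0,"dx": 0,"dy": 0,"dz": 1,"grip": -1},
    {"rx": 0,"ry": 0,"rz": 0,"dx": 0,"dy": 0,"dz": 2.2,"grip": -1},
    {"rx": 0,"ry": 0,"rz": 0,"dx": 0,"dy": 0,"dz": 3.2,"grip": -1},
    {"rx": 0,"ry": 0,"rz": 0,"dx": 0,"dy": 0,"dz": 3.7,"grip": -1},
    {"rx": 0,"ry": 0,"rz": 0,"dx": 0,"dy": 0,"dz": 3.9,"grip": -1},
    {"rx": 0,"ry": 0,"rz": 0,"dx": 0,"dy": 0,"dz": 3.9,"grip": -1},
  ],
)

```text
time: 7.65
position: [442.2, 146.7, 0.8]
eef_rot: [[0.913, 0.407, -0.0], [0.407, -0.913, -0.0], [-0.0, -0.0, -1.0]]
ft_force: [0.3, 0.7, -0.2]
finger_gap: 0.551
finger_force: 20.0
```

```bash
python3 go.py 442.4 146.8 0 24; python3 obj.py flask 450 150 24 40 70
```

```text
t 7.65 pos [442.2 146.7   0.8] yaw 24.0 gap 0.551 ff 20.0 F [ 0.3  0.7 -0.2] q6 1.23
d cm [0.02 0.   0.08] rot [-0.01  0.02  0.02]
flask scene 305 z 33.0 c [460.6 143. ] s [71.8 69.8] a 78.8
flask side 415 z 33.5 c [446.2 141.8] s [69.5 99.4] a 90.0
```

Top at 33 against 32 at rest: ~1 mm to go. Lowering 1.5 mm and releasing, then lifting clear.

Request:
drive_tool(
  moves=[
    {"rx": 0,"ry": 0,"rz": 0,"dx": 0,"dy": 0,"dz": 0.15,"grip": -1},
    {"rx": 0,"ry": 0,"rz": 0,"dx": 0,"dy": 0,"dz": 0.15,"grip": -1},
    {"rx": 0,"ry": 0,"rz": 0,"dx": 0,"dy": 0,"dz": 0.15,"grip": 1},
    {"rx": 0,"ry": 0,"rz": 0,"dx": 0,"dy": 0,"dz": 0.15,"grip": 1},
    {"rx": 0,"ry": 0,"rz": 0,"dx": 0,"dy": 0,"dz": 0.15,"grip": 1},
    {"rx": 0,"ry": 0,"rz": 0,"dx": 0,"dy": 0,"dz": 0.15,"grip": 1},
    {"rx": 0,"ry": 0,"rz": 0,"dx": 0,"dy": 0,"dz": 0.15,"grip": 1},
    {"rx": 0,"ry": 0,"rz": 0,"dx": 0,"dy": 0,"dz": -3,"grip": 1},
    {"rx": 0,"ry": 0,"rz": 0,"dx": 0,"dy": 0,"dz": -8,"grip": 1},
    {"rx": 0,"ry": 0,"rz": 0,"dx": 0,"dy": 0,"dz": -12,"grip": 1},
  ],
)

```text
time: 8.75
position: [442.2, 146.9, 123.0]
eef_rot: [[0.913, 0.407, 0.001], [0.407, -0.913, 0.0], [0.001, 0.0, -1.0]]
ft_force: [0.6, 0.1, 0.2]
finger_gap: 0.995
finger_force: 0.0
```

```bash
python3 go.py 440.5 -166.3 110 3.7; python3 obj.py flask 450 150 24 40 70
```

```text
t 8.75 pos [442.2 146.9 123. ] yaw 24.0 gap 0.995 ff 0.0 F [0.6 0.1 0.2] q6 1.23
d cm [-12.92  28.53   1.29] rot [ 1.000e-02 -3.000e-02  2.034e+01]
flask scene 467 z 31.6 c [451.4 148.6] s [94.7 53.3] a 23.5
flask side 457 z 31.9 c [449.2 148.1] s [97.  54.7] a 22.6
```

Flask rests on the tray at (450,148), level (top 31.7). Now the slide.

Request:
drive_tool(
  moves=[
    {"rx": 0,"ry": 0,"rz": 20.3,"dx": -12.9,"dy": 28.5,"dz": 0,"grip": 1},
    {"rx": 0,"ry": 0,"rz": 20.3,"dx": -12.9,"dy": 28.5,"dz": 0,"grip": 1},
    {"rx": 0,"ry": 0,"rz": 20.3,"dx": -12.9,"dy": 28.5,"dz": 0,"grip": 1},
    {"rx": 0,"ry": 0,"rz": 20.3,"dx": -12.9,"dy": 28.5,"dz": 0,"grip": 1},
    {"rx": 0,"ry": 0,"rz": 20.3,"dx": -12.9,"dy": 28.5,"dz": 0,"grip": 1},
    {"rx": 0,"ry": 0,"rz": 20.3,"dx": -12.9,"dy": 28.5,"dz": 0,"grip": 1},
    {"rx": 0,"ry": 0,"rz": 20.3,"dx": -12.9,"dy": 28.5,"dz": 0,"grip": 1},
    {"rx": 0,"ry": 0,"rz": 20.3,"dx": -12.9,"dy": 28.5,"dz": 0,"grip": 1},
    {"rx": 0,"ry": 0,"rz": 20.3,"dx": -12.9,"dy": 28.5,"dz": 1.3,"grip": 1},
    {"rx": 0,"ry": 0,"rz": 20.3,"dx": -12.9,"dy": 28.5,"dz": 1.3,"grip": 1},
  ],
)

```text
time: 9.85
position: [438.9, -163.3, 105.3]
eef_rot: [[0.998, 0.067, -0.004], [0.067, -0.998, 0.003], [-0.004, -0.003, -1.0]]
ft_force: [0.1, -0.0, -0.2]
finger_gap: 1.001
finger_force: 0.0
```

```bash
python3 go.py 440.5 -166.3 60 3.7; python3 tip.py
```

```text
t 9.85 pos [ 438.9 -163.3  105.3] yaw 3.9 gap 1.001 ff 0.0 F [ 0.1 -0.  -0.2] q6 0.90
d cm [0.15 0.32 4.53] rot [-0.18  0.21  0.16]
1 1592 tip z [-13.3 -13.3 -13.2 -13.1 -13.  -12.8 -12.7 -11.9]
-1 1607 tip z [-13.6 -13.5 -13.4 -13.3 -13.2 -13.  -13.  -12.9]
```

Request:
drive_tool(
  moves=[
    {"rx": 0,"ry": 0,"rz": 0,"dx": 0,"dy": 0,"dz": 0,"grip": 1},
    {"rx": 0,"ry": 0,"rz": 0,"dx": 0,"dy": 0,"dz": 1.5,"grip": 1},
    {"rx": 0,"ry": 0,"rz": 0,"dx": 0,"dy": 0,"dz": 3,"grip": 1},
    {"rx": 0,"ry": 0,"rz": 0,"dx": 0,"dy": 0,"dz": 4.3,"grip": 1},
    {"rx": 0,"ry": 0,"rz": 0,"dx": 0,"dy": 0,"dz": 4.7,"grip": 1},
    {"rx": 0,"ry": 0,"rz": 0,"dx": 0,"dy": 0,"dz": 4.7,"grip": 1},
  ],
)

```text
time: 10.5
position: [440.2, -165.4, 60.5]
eef_rot: [[0.998, 0.066, -0.001], [0.066, -0.998, 0.001], [-0.001, -0.001, -1.0]]
ft_force: [-0.7, -0.7, -0.4]
finger_gap: 1.0
finger_force: 0.0
```

```bash
python3 go.py 440.5 -166.3 60 3.7
```

```text
t 10.50 pos [ 440.2 -165.4   60.5] yaw 3.8 gap 1.000 ff 0.0 F [-0.7 -0.7 -0.4] q6 0.90
d cm [0.03 0.09 0.05] rot [-0.04  0.05  0.06]
```

Request:
drive_tool(
  moves=[
    {"rx": 0,"ry": 0,"rz": 0,"dx": 0,"dy": 0,"dz": 0,"grip": -1},
    {"rx": 0,"ry": 0,"rz": 0,"dx": 0,"dy": 0,"dz": 0,"grip": -1},
    {"rx": 0,"ry": 0,"rz": 0,"dx": 0,"dy": 0,"dz": 0,"grip": -1},
    {"rx": 0,"ry": 0,"rz": 0,"dx": 0,"dy": 0,"dz": 0,"grip": -1},
    {"rx": 0,"ry": 0,"rz": 0,"dx": 0,"dy": 0,"dz": 0,"grip": -1},
    {"rx": 0,"ry": 0,"rz": 0,"dx": 0,"dy": 0,"dz": 0,"grip": -1},
    {"rx": 0,"ry": 0,"rz": 0,"dx": 0,"dy": 0,"dz": 0,"grip": -1},
    {"rx": 0,"ry": 0,"rz": 0,"dx": 0,"dy": 0,"dz": 0,"grip": -1},
    {"rx": 0,"ry": 0,"rz": 0,"dx": 0,"dy": 0,"dz": 0,"grip": -1},
    {"rx": 0,"ry": 0,"rz": 0,"dx": 0,"dy": 0,"dz": 0,"grip": -1},
  ],
  force=15,
)

```text
time: 11.5
position: [440.4, -165.9, 60.9]
eef_rot: [[0.998, 0.065, -0.0], [0.065, -0.998, 0.0], [-0.0, -0.0, -1.0]]
ft_force: [-0.7, -0.6, 0.9]
finger_gap: 0.272
finger_force: 15.0
```

```bash
python3 go.py 534.2 -355.5 90 3.7 534.2 -355.5 42 3.7
```

```text
t 11.50 pos [ 440.4 -165.9   60.9] yaw 3.7 gap 0.272 ff 15.0 F [-0.7 -0.6  0.9] q6 0.90
d cm [ 8.12 19.53 -2.91] rot [-0.01  0.01  0.04]
d cm [ 8.12 19.53  1.89] rot [-0.01  0.01  0.04]
```

Request:
drive_tool(
  moves=[
    {"rx": 0,"ry": 0,"rz": 0,"dx": 0,"dy": 0,"dz": -1.5,"grip": -1},
    {"rx": 0,"ry": 0,"rz": 0,"dx": 0,"dy": 0,"dz": -4,"grip": -1},
    {"rx": 0,"ry": 0,"rz": 0,"dx": 1,"dy": 2.5,"dz": -5,"grip": -1},
    {"rx": 0,"ry": 0,"rz": 0,"dx": 2.5,"dy": 6,"dz": -5,"grip": -1},
    {"rx": 0,"ry": 0,"rz": 0,"dx": 4,"dy": 10,"dz": -5,"grip": -1},
    {"rx": 0,"ry": 0,"rz": 0,"dx": 5.6,"dy": 13.5,"dz": -5,"grip": -1},
    {"rx": 0,"ry": 0,"rz": 0,"dx": 7,"dy": 17,"dz": -4,"grip": -1},
    {"rx": 0,"ry": 0,"rz": 0,"dx": 8.1,"dy": 19.5,"dz": -3,"grip": -1},
    {"rx": 0,"ry": 0,"rz": 0,"dx": 8.1,"dy": 19.5,"dz": -1.5,"grip": -1},
    {"rx": 0,"ry": 0,"rz": 0,"dx": 8.1,"dy": 19.5,"dz": 0,"grip": -1},
  ],
)

```text
time: 12.5
position: [533.7, -355.0, 59.6]
eef_rot: [[0.998, 0.065, -0.001], [0.065, -0.998, 0.001], [-0.001, -0.001, -1.0]]
ft_force: [-0.2, 0.6, -0.3]
finger_gap: 0.27
finger_force: 15.0
```

Request:
drive_tool(
  moves=[
    {"rx": 0,"ry": 0,"rz": 0,"dx": 0,"dy": 0,"dz": 0.8,"grip": -1},
    {"rx": 0,"ry": 0,"rz": 0,"dx": 0,"dy": 0,"dz": 1.5,"grip": -1},
    {"rx": 0,"ry": 0,"rz": 0,"dx": 0,"dy": 0,"dz": 1.9,"grip": -1},
    {"rx": 0,"ry": 0,"rz": 0,"dx": 0,"dy": 0,"dz": 1.9,"grip": -1},
    {"rx": 0,"ry": 0,"rz": 0,"dx": 0,"dy": 0,"dz": 1.9,"grip": -1},
  ],
)

```text
time: 13.0
position: [534.3, -355.3, 42.6]
eef_rot: [[0.998, 0.065, 0.001], [0.065, -0.998, -0.001], [0.001, 0.001, -1.0]]
ft_force: [-0.4, -0.6, -1.6]
finger_gap: 0.272
finger_force: 15.0
```

```bash
python3 go.py 534.2 -355.5 41 3.7; python3 obj.py slide 534 -355 60 72 35
```

```text
t 13.00 pos [ 534.3 -355.3   42.6] yaw 3.8 gap 0.272 ff 15.0 F [-0.4 -0.6 -1.6] q6 0.74
d cm [-0.01  0.02  0.16] rot [ 0.05 -0.04  0.05]
slide scene 322 z 68.2 c [ 536.8 -359.2] s [58.  43.4] a 29.8
slide side 89 z 68.0 c [ 511.5 -357.1] s [11.1 27. ] a 2.0
```

Top reads 68 (66 at rest): lower about 1.5 mm more, release, lift.

Request:
drive_tool(
  moves=[
    {"rx": 0,"ry": 0,"rz": 0,"dx": 0,"dy": 0,"dz": 0.15,"grip": -1},
    {"rx": 0,"ry": 0,"rz": 0,"dx": 0,"dy": 0,"dz": 0.2,"grip": -1},
    {"rx": 0,"ry": 0,"rz": 0,"dx": 0,"dy": 0,"dz": 0.2,"grip": -1},
    {"rx": 0,"ry": 0,"rz": 0,"dx": 0,"dy": 0,"dz": 0.2,"grip": 1},
    {"rx": 0,"ry": 0,"rz": 0,"dx": 0,"dy": 0,"dz": 0.2,"grip": 1},
    {"rx": 0,"ry": 0,"rz": 0,"dx": 0,"dy": 0,"dz": 0.2,"grip": 1},
    {"rx": 0,"ry": 0,"rz": 0,"dx": 0,"dy": 0,"dz": 0.2,"grip": 1},
    {"rx": 0,"ry": 0,"rz": 0,"dx": 0,"dy": 0,"dz": 0.2,"grip": 1},
    {"rx": 0,"ry": 0,"rz": 0,"dx": 0,"dy": 0,"dz": -4,"grip": 1},
    {"rx": 0,"ry": 0,"rz": 0,"dx": 0,"dy": 0,"dz": -8,"grip": 1},
  ],
)

```text
time: 14.1
position: [533.0, -354.4, 121.4]
eef_rot: [[0.998, 0.065, -0.003], [0.065, -0.998, 0.003], [-0.002, -0.003, -1.0]]
ft_force: [1.2, -0.1, 0.6]
finger_gap: 0.832
finger_force: 0.0
```

```bash
python3 obj.py slide 534 -355 60 75 50;  python3 go.py 504.7 342.8 120 30 504.7 342.8 24 30
```

```text
slide scene 304 z 66.5 c [ 534.3 -356. ] s [56.7 25.8] a 3.6
slide side 367 z 66.2 c [ 533.9 -355.9] s [55.9 28.2] a 1.7
t 14.20 pos [ 537.2 -358.2  129.1] yaw 3.7 gap 0.918 ff 0.0 F [ 0.1 -0.6  0.3] q6 0.74
d cm [  1.33 -70.17   0.29] rot [  0.61  -0.35 -26.26]
d cm [  1.25 -70.26   9.89] rot [  0.61  -0.35 -26.26]
```

Request:
drive_tool(
  moves=[
    {"rx": 0,"ry": 0,"rz": 0,"dx": 0.1,"dy": -3,"dz": 0,"grip": 1},
    {"rx": 0,"ry": 0,"rz": 0,"dx": 0.2,"dy": -8,"dz": 0,"grip": 1},
    {"rx": 0,"ry": 0,"rz": 0,"dx": 0.3,"dy": -13,"dz": 0,"grip": 1},
    {"rx": 0,"ry": 0,"rz": 0,"dx": 0.4,"dy": -18,"dz": 0,"grip": 1},
    {"rx": 0,"ry": 0,"rz": 0,"dx": 0.5,"dy": -23,"dz": 0,"grip": 1},
    {"rx": 0,"ry": 0,"rz": 0,"dx": 0.6,"dy": -28,"dz": 0,"grip": 1},
    {"rx": 0,"ry": 0,"rz": 0,"dx": 0.7,"dy": -33,"dz": 0,"grip": 1},
    {"rx": 0,"ry": 0,"rz": 0,"dx": 0.8,"dy": -38,"dz": 0,"grip": 1},
    {"rx": 0,"ry": 0,"rz": 0,"dx": 1,"dy": -43,"dz": 0,"grip": 1},
    {"rx": 0,"ry": 0,"rz": 0,"dx": 1.1,"dy": -48,"dz": 0,"grip": 1},
  ],
)

```text
time: 15.2
position: [513.0, 126.3, 121.5]
eef_rot: [[0.998, 0.065, -0.0], [0.065, -0.998, -0.0], [-0.0, -0.0, -1.0]]
ft_force: [0.5, 0.3, 0.2]
finger_gap: 1.0
finger_force: 0.0
```

Request:
drive_tool(
  moves=[
    {"rx": 0,"ry": 0,"rz": 0,"dx": 0.2,"dy": -5,"dz": 0,"grip": 1},
    {"rx": 0,"ry": 0,"rz": 0,"dx": 0.3,"dy": -10,"dz": 0,"grip": 1},
    {"rx": 0,"ry": 0,"rz": 0,"dx": 0.4,"dy": -15,"dz": 0,"grip": 1},
    {"rx": 0,"ry": 0,"rz": 0,"dx": 0.5,"dy": -19,"dz": 0,"grip": 1},
    {"rx": 0,"ry": 0,"rz": 0,"dx": 0.5,"dy": -21.5,"dz": 0,"grip": 1},
    {"rx": 0,"ry": 0,"rz": 0,"dx": 0.5,"dy": -21.9,"dz": 0,"grip": 1},
    {"rx": 0,"ry": 0,"rz": 0,"dx": 0.5,"dy": -21.9,"dz": 1,"grip": 1},
    {"rx": 0,"ry": 0,"rz": 0,"dx": 0.5,"dy": -21.9,"dz": 2,"grip": 1},
    {"rx": 0,"ry": 0,"rz": 0,"dx": 0.5,"dy": -21.9,"dz": 2,"grip": 1},
    {"rx": 0,"ry": 0,"rz": 0,"dx": 0.5,"dy": -21.9,"dz": 2,"grip": 1},
  ],
)

```text
time: 16.2
position: [504.2, 342.0, 101.1]
eef_rot: [[0.998, 0.064, -0.001], [0.064, -0.998, -0.001], [-0.001, 0.001, -1.0]]
ft_force: [-0.8, 0.2, -0.1]
finger_gap: 1.004
finger_force: 0.0
```

```bash
python3 go.py 504.7 342.8 22.5 3.7
```

```text
t 16.20 pos [504.2 342.  101.1] yaw 3.6 gap 1.004 ff 0.0 F [-0.8  0.2 -0.1] q6 1.92
d cm [ 0.07 -0.08  7.86] rot [ 0.03  0.08 -0.05]
```

Request:
drive_tool(
  moves=[
    {"rx": 0,"ry": 0,"rz": 0,"dx": 0,"dy": 0,"dz": 2,"grip": 1},
    {"rx": 0,"ry": 0,"rz": 0,"dx": 0,"dy": -0.1,"dz": 4,"grip": 1},
    {"rx": 0,"ry": 0,"rz": 0,"dx": 0,"dy": -0.1,"dz": 6,"grip": 1},
    {"rx": 0,"ry": 0,"rz": 0,"dx": 0,"dy": -0.1,"dz": 7.4,"grip": 1},
    {"rx": 0,"ry": 0,"rz": 0,"dx": 0,"dy": -0.1,"dz": 7.8,"grip": 1},
    {"rx": 0,"ry": 0,"rz": 0,"dx": 0,"dy": -0.1,"dz": 7.8,"grip": 1},
  ],
)

```text
time: 16.8
position: [504.3, 343.9, 23.8]
eef_rot: [[0.998, 0.065, -0.0], [0.065, -0.998, -0.0], [-0.0, 0.0, -1.0]]
ft_force: [0.2, 0.6, -0.3]
finger_gap: 1.002
finger_force: 0.0
```

Request:
drive_tool(
  moves=[
    {"rx": 0,"ry": 0,"rz": 0,"dx": 0,"dy": 0,"dz": 0,"grip": -1},
    {"rx": 0,"ry": 0,"rz": 0,"dx": 0,"dy": 0,"dz": 0,"grip": -1},
    {"rx": 0,"ry": 0,"rz": 0,"dx": 0,"dy": 0,"dz": 0,"grip": -1},
    {"rx": 0,"ry": 0,"rz": 0,"dx": 0,"dy": 0,"dz": 0,"grip": -1},
    {"rx": 0,"ry": 0,"rz": 0,"dx": 0,"dy": 0,"dz": 0,"grip": -1},
    {"rx": 0,"ry": 0,"rz": 0,"dx": 0,"dy": 0,"dz": 0,"grip": -1},
    {"rx": 0,"ry": 0,"rz": 0,"dx": 0,"dy": 0,"dz": 0,"grip": -1},
    {"rx": 0,"ry": 0,"rz": 0,"dx": 0,"dy": 0,"dz": 0,"grip": -1},
  ],
  force=20,
)

```text
time: 17.6
position: [504.4, 344.3, 24.1]
eef_rot: [[0.998, 0.065, 0.0], [0.065, -0.998, 0.0], [0.0, -0.0, -1.0]]
ft_force: [-0.1, -0.0, 1.8]
finger_gap: 0.571
finger_force: 20.0
```

```bash
python3 go.py 441.3 -162 110 3.7 441.3 -162 61 3.7
```

```text
t 17.60 pos [504.4 344.3  24.1] yaw 3.7 gap 0.571 ff 20.0 F [-0.1 -0.   1.8] q6 1.92
d cm [-9.6  50.11 -8.59] rot [-0.01 -0.    0.04]
d cm [-9.6  50.11 -3.69] rot [-0.01 -0.    0.04]
```

Request:
drive_tool(
  moves=[
    {"rx": 0,"ry": 0,"rz": 0,"dx": 0,"dy": 0,"dz": -1.5,"grip": -1},
    {"rx": 0,"ry": 0,"rz": 0,"dx": 0,"dy": 0,"dz": -4,"grip": -1},
    {"rx": 0,"ry": 0,"rz": 0,"dx": -0.4,"dy": 2,"dz": -7,"grip": -1},
    {"rx": 0,"ry": 0,"rz": 0,"dx": -1,"dy": 5,"dz": -8.6,"grip": -1},
    {"rx": 0,"ry": 0,"rz": 0,"dx": -1.8,"dy": 9,"dz": -8.6,"grip": -1},
    {"rx": 0,"ry": 0,"rz": 0,"dx": -2.6,"dy": 13.5,"dz": -8.6,"grip": -1},
    {"rx": 0,"ry": 0,"rz": 0,"dx": -3.5,"dy": 18,"dz": -8.6,"grip": -1},
    {"rx": 0,"ry": 0,"rz": 0,"dx": -4.3,"dy": 22.5,"dz": -8.6,"grip": -1},
    {"rx": 0,"ry": 0,"rz": 0,"dx": -5.2,"dy": 27,"dz": -8.6,"grip": -1},
    {"rx": 0,"ry": 0,"rz": 0,"dx": -6,"dy": 31,"dz": -8.6,"grip": -1},
  ],
)

```text
time: 18.6
position: [464.4, 29.1, 111.0]
eef_rot: [[0.998, 0.065, 0.002], [0.065, -0.998, -0.0], [0.002, 0.001, -1.0]]
ft_force: [1.0, -0.4, -0.7]
finger_gap: 0.569
finger_force: 20.0
```

Request:
drive_tool(
  moves=[
    {"rx": 0,"ry": 0,"rz": 0,"dx": -0.8,"dy": 4,"dz": 0,"grip": -1},
    {"rx": 0,"ry": 0,"rz": 0,"dx": -1.5,"dy": 8,"dz": 0,"grip": -1},
    {"rx": 0,"ry": 0,"rz": 0,"dx": -2.3,"dy": 12,"dz": 0,"grip": -1},
    {"rx": 0,"ry": 0,"rz": 0,"dx": -3,"dy": 16,"dz": 0,"grip": -1},
    {"rx": 0,"ry": 0,"rz": 0,"dx": -3.6,"dy": 18.5,"dz": 0,"grip": -1},
    {"rx": 0,"ry": 0,"rz": 0,"dx": -3.6,"dy": 19.1,"dz": 1,"grip": -1},
    {"rx": 0,"ry": 0,"rz": 0,"dx": -3.6,"dy": 19.1,"dz": 2.5,"grip": -1},
    {"rx": 0,"ry": 0,"rz": 0,"dx": -3.6,"dy": 19.1,"dz": 3.5,"grip": -1},
    {"rx": 0,"ry": 0,"rz": 0,"dx": -3.6,"dy": 19.1,"dz": 3.5,"grip": -1},
    {"rx": 0,"ry": 0,"rz": 0,"dx": -3.6,"dy": 19.1,"dz": 3.5,"grip": -1},
  ],
)

```text
time: 19.6
position: [441.2, -161.3, 74.9]
eef_rot: [[0.998, 0.066, -0.0], [0.066, -0.998, 0.0], [-0.0, -0.0, -1.0]]
ft_force: [0.6, 0.2, 0.1]
finger_gap: 0.57
finger_force: 20.0
```

```bash
python3 go.py 441.3 -162 62.1 3.7
```

```text
t 19.60 pos [ 441.2 -161.3   74.9] yaw 3.8 gap 0.570 ff 20.0 F [0.6 0.2 0.1] q6 0.91
d cm [0.   0.07 1.28] rot [-0.02  0.02  0.1 ]
```

Request:
drive_tool(
  moves=[
    {"rx": 0,"ry": 0,"rz": 0,"dx": 0,"dy": 0.1,"dz": 0.7,"grip": -1},
    {"rx": 0,"ry": 0,"rz": 0,"dx": 0,"dy": 0.1,"dz": 1.1,"grip": -1},
    {"rx": 0,"ry": 0,"rz": 0,"dx": 0,"dy": 0.1,"dz": 1.25,"grip": -1},
    {"rx": 0,"ry": 0,"rz": 0,"dx": 0,"dy": 0.1,"dz": 1.25,"grip": -1},
    {"rx": 0,"ry": 0,"rz": 0,"dx": 0,"dy": 0.1,"dz": 1.25,"grip": -1},
  ],
)

```text
time: 20.1
position: [441.3, -163.0, 62.5]
eef_rot: [[0.998, 0.065, 0.0], [0.065, -0.998, -0.0], [0.0, 0.0, -1.0]]
ft_force: [0.2, 0.5, -1.6]
finger_gap: 0.567
finger_force: 20.0
```

```bash
python3 go.py 441.3 -162 62.1 3.7; python3 obj.py dish 441 -162 82 93 24
```

```text
t 20.10 pos [ 441.3 -163.    62.5] yaw 3.7 gap 0.567 ff 20.0 F [ 0.2  0.5 -1.6] q6 0.91
d cm [ 0.   -0.1   0.04] rot [ 0.01 -0.01  0.04]
dish scene 256 z 89.2 c [ 440.4 -162.2] s [45.  46.9] a 67.0
dish side 28 z 88.7 c [ 426.8 -175.6] s [15.5 12. ] a 88.2
```

Top 89 (88 at rest). Down 0.5–1 mm, release, lift.

Request:
drive_tool(
  moves=[
    {"rx": 0,"ry": 0,"rz": 0,"dx": 0,"dy": 0,"dz": 0.1,"grip": -1},
    {"rx": 0,"ry": 0,"rz": 0,"dx": 0,"dy": 0,"dz": 0.1,"grip": -1},
    {"rx": 0,"ry": 0,"rz": 0,"dx": 0,"dy": 0,"dz": 0.1,"grip": 1},
    {"rx": 0,"ry": 0,"rz": 0,"dx": 0,"dy": 0,"dz": 0.1,"grip": 1},
    {"rx": 0,"ry": 0,"rz": 0,"dx": 0,"dy": 0,"dz": 0.1,"grip": 1},
    {"rx": 0,"ry": 0,"rz": 0,"dx": 0,"dy": 0,"dz": 0.1,"grip": 1},
    {"rx": 0,"ry": 0,"rz": 0,"dx": 0,"dy": 0,"dz": 0.1,"grip": 1},
    {"rx": 0,"ry": 0,"rz": 0,"dx": 0,"dy": 0,"dz": -1,"grip": 1},
    {"rx": 0,"ry": 0,"rz": 0,"dx": 0,"dy": 0,"dz": -3.5,"grip": 1},
    {"rx": 0,"ry": 0,"rz": 0,"dx": 0,"dy": 0,"dz": -5,"grip": 1},
  ],
)

```text
time: 21.2
position: [442.0, -163.4, 114.6]
eef_rot: [[0.998, 0.065, 0.002], [0.065, -0.998, -0.001], [0.002, 0.001, -1.0]]
ft_force: [-0.1, 0.6, 0.1]
finger_gap: 1.001
finger_force: 0.0
```

```bash
python3 obj.py dish 441 -162 80 95 45;  python3 go.py 443 145.2 112 23.5
```

```text
dish scene 371 z 88.5 c [ 442.2 -164.1] s [52.6 52.7] a 1.2
dish side 326 z 88.2 c [ 440.2 -165.8] s [51.6 51. ] a 84.9
t 21.30 pos [ 443.1 -164.2  115.6] yaw 3.7 gap 0.996 ff 0.0 F [1.1 0.5 0.4] q6 0.91
d cm [  2.01 -30.88   0.25] rot [  0.25  -0.23 -19.76]
```

Request:
drive_tool(
  moves=[
    {"rx": 0,"ry": 0,"rz": -6,"dx": 0.2,"dy": -3,"dz": 0,"grip": 1},
    {"rx": 0,"ry": 0,"rz": -12,"dx": 0.5,"dy": -8,"dz": 0,"grip": 1},
    {"rx": 0,"ry": 0,"rz": -18,"dx": 0.9,"dy": -13,"dz": 0,"grip": 1},
    {"rx": 0,"ry": 0,"rz": -19.8,"dx": 1.3,"dy": -18,"dz": 0,"grip": 1},
    {"rx": 0,"ry": 0,"rz": -19.8,"dx": 1.6,"dy": -23,"dz": 0,"grip": 1},
    {"rx": 0,"ry": 0,"rz": -19.8,"dx": 1.9,"dy": -27,"dz": 1,"grip": 1},
    {"rx": 0,"ry": 0,"rz": -19.8,"dx": 2.1,"dy": -30,"dz": 2.5,"grip": 1},
    {"rx": 0,"ry": 0,"rz": -19.8,"dx": 2.1,"dy": -30.8,"dz": 4,"grip": 1},
    {"rx": 0,"ry": 0,"rz": -19.8,"dx": 2.1,"dy": -30.8,"dz": 5,"grip": 1},
    {"rx": 0,"ry": 0,"rz": -19.8,"dx": 2.1,"dy": -30.8,"dz": 5,"grip": 1},
  ],
)

```text
time: 22.3
position: [440.5, 145.4, 60.6]
eef_rot: [[0.917, 0.399, -0.004], [0.399, -0.917, -0.0], [-0.004, -0.001, -1.0]]
ft_force: [-0.6, -0.6, 0.2]
finger_gap: 1.003
finger_force: 0.0
```

```bash
python3 go.py 443 145.2 0 23.5
```

```text
t 22.30 pos [440.5 145.4  60.6] yaw 23.5 gap 1.003 ff 0.0 F [-0.6 -0.6  0.2] q6 1.23
d cm [0.24 0.12 6.06] rot [-0.06  0.22  0.05]
```

Request:
drive_tool(
  moves=[
    {"rx": 0,"ry": 0,"rz": 0,"dx": 0.1,"dy": 0,"dz": 1.5,"grip": 1},
    {"rx": 0,"ry": 0,"rz": 0,"dx": 0.1,"dy": 0,"dz": 3.5,"grip": 1},
    {"rx": 0,"ry": 0,"rz": 0,"dx": 0.1,"dy": 0,"dz": 5.2,"grip": 1},
    {"rx": 0,"ry": 0,"rz": 0,"dx": 0.1,"dy": 0,"dz": 6,"grip": 1},
    {"rx": 0,"ry": 0,"rz": 0,"dx": 0.1,"dy": 0,"dz": 6.1,"grip": 1},
    {"rx": 0,"ry": 0,"rz": 0,"dx": 0.1,"dy": 0,"dz": 6.1,"grip": 1},
  ],
)

```text
time: 22.9
position: [443.7, 145.8, 2.1]
eef_rot: [[0.917, 0.399, 0.001], [0.399, -0.917, 0.0], [0.001, 0.0, -1.0]]
ft_force: [0.3, -0.4, -0.1]
finger_gap: 1.002
finger_force: 0.0
```

Request:
drive_tool(
  moves=[
    {"rx": 0,"ry": 0,"rz": 0,"dx": 0,"dy": 0,"dz": 0,"grip": -1},
    {"rx": 0,"ry": 0,"rz": 0,"dx": 0,"dy": 0,"dz": 0,"grip": -1},
    {"rx": 0,"ry": 0,"rz": 0,"dx": 0,"dy": 0,"dz": 0,"grip": -1},
    {"rx": 0,"ry": 0,"rz": 0,"dx": 0,"dy": 0,"dz": 0,"grip": -1},
    {"rx": 0,"ry": 0,"rz": 0,"dx": 0,"dy": 0,"dz": 0,"grip": -1},
    {"rx": 0,"ry": 0,"rz": 0,"dx": 0,"dy": 0,"dz": 0,"grip": -1},
    {"rx": 0,"ry": 0,"rz": 0,"dx": 0,"dy": 0,"dz": 0,"grip": -1},
    {"rx": 0,"ry": 0,"rz": 0,"dx": 0,"dy": 0,"dz": 0,"grip": -1},
  ],
  force=20,
)

```text
time: 23.7
position: [443.0, 146.2, 1.5]
eef_rot: [[0.917, 0.399, -0.0], [0.399, -0.917, 0.0], [-0.0, -0.0, -1.0]]
ft_force: [0.3, 0.4, 1.7]
finger_gap: 0.55
finger_force: 20.0
```

```bash
python3 go.py 497.5 346.6 100 23.5 497.5 346.6 26 23.5
```

```text
t 23.70 pos [443.  146.2   1.5] yaw 23.5 gap 0.550 ff 20.0 F [0.3 0.4 1.7] q6 1.23
d cm [ 13.   -16.2   -9.85] rot [-0.01  0.    0.04]
d cm [ 13.   -16.2   -2.45] rot [-0.01  0.    0.04]
```

Request:
drive_tool(
  moves=[
    {"rx": 0,"ry": 0,"rz": 0,"dx": 0,"dy": 0,"dz": -1.5,"grip": -1},
    {"rx": 0,"ry": 0,"rz": 0,"dx": 0,"dy": 0,"dz": -4,"grip": -1},
    {"rx": 0,"ry": 0,"rz": 0,"dx": 0,"dy": 0,"dz": -7,"grip": -1},
    {"rx": 0,"ry": 0,"rz": 0,"dx": 2.4,"dy": -3,"dz": -8,"grip": -1},
    {"rx": 0,"ry": 0,"rz": 0,"dx": 5.6,"dy": -7,"dz": -8,"grip": -1},
    {"rx": 0,"ry": 0,"rz": 0,"dx": 8.8,"dy": -11,"dz": -8,"grip": -1},
    {"rx": 0,"ry": 0,"rz": 0,"dx": 11.5,"dy": -14.3,"dz": -7,"grip": -1},
    {"rx": 0,"ry": 0,"rz": 0,"dx": 13,"dy": -16.2,"dz": -5,"grip": -1},
    {"rx": 0,"ry": 0,"rz": 0,"dx": 13,"dy": -16.2,"dz": -4,"grip": -1},
    {"rx": 0,"ry": 0,"rz": 0,"dx": 13,"dy": -16.2,"dz": -4,"grip": -1},
  ],
)

```text
time: 24.7
position: [495.5, 345.7, 38.9]
eef_rot: [[0.916, 0.4, -0.005], [0.4, -0.916, -0.002], [-0.005, 0.0, -1.0]]
ft_force: [-0.4, 0.2, -0.7]
finger_gap: 0.55
finger_force: 20.0
```

```bash
python3 go.py 497.8 347 27.5 23.5
```

```text
t 24.70 pos [495.5 345.7  38.9] yaw 23.6 gap 0.550 ff 20.0 F [-0.4  0.2 -0.7] q6 1.58
d cm [ 0.26 -0.03  1.14] rot [0.02 0.29 0.09]
```

Request:
drive_tool(
  moves=[
    {"rx": 0,"ry": 0,"rz": 0,"dx": 0,"dy": 0,"dz": 0.6,"grip": -1},
    {"rx": 0,"ry": 0,"rz": 0,"dx": 0,"dy": 0,"dz": 1.1,"grip": -1},
    {"rx": 0,"ry": 0,"rz": 0,"dx": 0,"dy": 0,"dz": 1.35,"grip": -1},
    {"rx": 0,"ry": 0,"rz": 0,"dx": 0,"dy": 0,"dz": 1.35,"grip": -1},
    {"rx": 0,"ry": 0,"rz": 0,"dx": 0,"dy": 0,"dz": 1.35,"grip": -1},
  ],
)

```text
time: 25.2
position: [497.8, 346.4, 28.4]
eef_rot: [[0.917, 0.399, 0.001], [0.399, -0.917, 0.0], [0.001, 0.0, -1.0]]
ft_force: [0.6, -0.6, -0.6]
finger_gap: 0.553
finger_force: 20.0
```

```bash
python3 go.py 497.8 347 27.5 23.5; python3 obj.py flask 505 350 50 64 65
```

```text
t 25.20 pos [497.8 346.4  28.4] yaw 23.5 gap 0.553 ff 20.0 F [ 0.6 -0.6 -0.6] q6 1.58
d cm [ 0.03 -0.06  0.09] rot [ 0.   -0.04  0.01]
flask scene 288 z 57.9 c [506.9 341.2] s [94.  63.6] a 57.7
flask side 299 z 58.4 c [502.7 343.6] s [100.3  72.6] a 7.7
```

Top ≈58, at rest. Release and lift.

Request:
drive_tool(
  moves=[
    {"rx": 0,"ry": 0,"rz": 0,"dx": 0,"dy": 0,"dz": 0.1,"grip": -1},
    {"rx": 0,"ry": 0,"rz": 0,"dx": 0,"dy": 0,"dz": 0.1,"grip": -1},
    {"rx": 0,"ry": 0,"rz": 0,"dx": 0,"dy": 0,"dz": 0.1,"grip": 1},
    {"rx": 0,"ry": 0,"rz": 0,"dx": 0,"dy": 0,"dz": 0.1,"grip": 1},
    {"rx": 0,"ry": 0,"rz": 0,"dx": 0,"dy": 0,"dz": 0.1,"grip": 1},
    {"rx": 0,"ry": 0,"rz": 0,"dx": 0,"dy": 0,"dz": 0.1,"grip": 1},
    {"rx": 0,"ry": 0,"rz": 0,"dx": 0,"dy": 0,"dz": 0.1,"grip": 1},
    {"rx": 0,"ry": 0,"rz": 0,"dx": 0,"dy": 0,"dz": -1.5,"grip": 1},
    {"rx": 0,"ry": 0,"rz": 0,"dx": 0,"dy": 0,"dz": -6,"grip": 1},
    {"rx": 0,"ry": 0,"rz": 0,"dx": 0,"dy": 0,"dz": -10,"grip": 1},
  ],
)

```text
time: 26.3
position: [497.3, 346.5, 130.0]
eef_rot: [[0.917, 0.399, -0.0], [0.399, -0.917, -0.0], [-0.0, 0.0, -1.0]]
ft_force: [0.6, 0.5, -0.0]
finger_gap: 0.999
finger_force: 0.0
```

```bash
python3 obj.py flask 505 350 48 68 75 dish 441 -162 80 95 45 slide 534 -355 60 75 50 hood 650 -23 33 45 70 knob 650 -23 60 75 40;  python3 go.py 650.2 -23.3 120 23.5
```

```text
flask scene 474 z 57.5 c [506.4 348.2] s [95.8 57.4] a 22.6
flask side 364 z 57.7 c [503.7 346.4] s [98.3 58.2] a 27.3
dish scene 374 z 88.4 c [ 442.5 -164.1] s [51.9 53.7] a 67.7
dish side 477 z 88.2 c [ 440.3 -164.1] s [55.7 51. ] a 85.0
slide scene 302 z 66.7 c [ 534.5 -356.2] s [56.9 25.7] a 4.2
slide side 452 z 66.3 c [ 533.8 -355.8] s [55.9 28.9] a 3.2
hood scene 1050 z 40.4 c [650. -23.] s [89.5 92.4] a 58.5
hood side 780 z 40.4 c [650.1 -22.9] s [92.4 89.9] a 55.2
knob scene 95 z 68.1 c [650.8 -23.6] s [22.6 22.7] a 26.1
knob side 83 z 68.0 c [649.2 -23.1] s [21.7 25.2] a 16.4
t 26.40 pos [502.  348.7 136.6] yaw 23.5 gap 1.000 ff 0.0 F [1.4 0.4 0.7] q6 1.58
d cm [-1.3  40.02  1.63] rot [-0.01 -0.8   0.05]
```

All three vessels are in place. Going to the hood knob.

Request:
drive_tool(
  moves=[
    {"rx": 0,"ry": 0,"rz": 0,"dx": 0,"dy": 3,"dz": 0,"grip": 1},
    {"rx": 0,"ry": 0,"rz": 0,"dx": -0.2,"dy": 8,"dz": 0,"grip": 1},
    {"rx": 0,"ry": 0,"rz": 0,"dx": -0.3,"dy": 13,"dz": 0,"grip": 1},
    {"rx": 0,"ry": 0,"rz": 0,"dx": -0.4,"dy": 18,"dz": 0,"grip": 1},
    {"rx": 0,"ry": 0,"rz": 0,"dx": -0.5,"dy": 23,"dz": 0,"grip": 1},
    {"rx": 0,"ry": 0,"rz": 0,"dx": -0.6,"dy": 28,"dz": 0,"grip": 1},
    {"rx": 0,"ry": 0,"rz": 0,"dx": -0.7,"dy": 33,"dz": 1,"grip": 1},
    {"rx": 0,"ry": 0,"rz": 0,"dx": -0.8,"dy": 37.5,"dz": 2,"grip": 1},
    {"rx": 0,"ry": 0,"rz": 0,"dx": -0.8,"dy": 40,"dz": 3,"grip": 1},
    {"rx": 0,"ry": 0,"rz": 0,"dx": -0.8,"dy": 40,"dz": 3,"grip": 1},
  ],
)

```text
time: 27.4
position: [649.7, -26.4, 96.5]
eef_rot: [[0.918, 0.395, -0.002], [0.395, -0.918, 0.0], [-0.002, -0.001, -1.0]]
ft_force: [0.1, 0.9, -0.4]
finger_gap: 0.999
finger_force: 0.0
```

Request:
drive_tool(
  moves=[
    {"rx": 0,"ry": 0,"rz": 0,"dx": 0,"dy": 0,"dz": 1,"grip": 1},
    {"rx": 0,"ry": 0,"rz": 0,"dx": 0,"dy": 0,"dz": 3,"grip": 1},
    {"rx": 0,"ry": 0,"rz": 0,"dx": 0,"dy": 0,"dz": 4,"grip": 1},
    {"rx": 0,"ry": 0,"rz": 0,"dx": 0,"dy": 0,"dz": 4,"grip": 1},
    {"rx": 0,"ry": 0,"rz": 0,"dx": 0,"dy": 0,"dz": 4,"grip": 1},
  ],
)

```text
time: 27.9
position: [649.9, -22.5, 58.3]
eef_rot: [[0.916, 0.4, 0.0], [0.4, -0.916, 0.0], [0.0, 0.0, -1.0]]
ft_force: [0.4, -0.1, 1.0]
finger_gap: 1.002
finger_force: 0.0
```

```bash
python3 go.py 650.1 -23.3 31 23.5
```

```text
t 27.90 pos [649.9 -22.5  58.3] yaw 23.6 gap 1.002 ff 0.0 F [ 0.4 -0.1  1. ] q6 0.95
d cm [-0.01  0.08  2.73] rot [ 0.   -0.01  0.1 ]
```

Request:
drive_tool(
  moves=[
    {"rx": 0,"ry": 0,"rz": 0,"dx": 0,"dy": 0.1,"dz": 1.2,"grip": 1},
    {"rx": 0,"ry": 0,"rz": 0,"dx": 0,"dy": 0.1,"dz": 2.3,"grip": 1},
    {"rx": 0,"ry": 0,"rz": 0,"dx": 0,"dy": 0.1,"dz": 2.7,"grip": 1},
    {"rx": 0,"ry": 0,"rz": 0,"dx": 0,"dy": 0.1,"dz": 2.7,"grip": 1},
  ],
)

```text
time: 28.3
position: [649.4, -24.1, 29.6]
eef_rot: [[0.917, 0.399, -0.002], [0.399, -0.917, 0.001], [-0.002, -0.001, -1.0]]
ft_force: [-0.3, -0.7, -0.3]
finger_gap: 1.006
finger_force: 0.0
```

Request:
drive_tool(
  moves=[
    {"rx": 0,"ry": 0,"rz": 0,"dx": 0,"dy": 0,"dz": 0,"grip": -1},
    {"rx": 0,"ry": 0,"rz": 0,"dx": 0,"dy": 0,"dz": 0,"grip": -1},
    {"rx": 0,"ry": 0,"rz": 0,"dx": 0,"dy": 0,"dz": 0,"grip": -1},
    {"rx": 0,"ry": 0,"rz": 0,"dx": 0,"dy": 0,"dz": 0,"grip": -1},
    {"rx": 0,"ry": 0,"rz": 0,"dx": 0,"dy": 0,"dz": 0,"grip": -1},
    {"rx": 0,"ry": 0,"rz": 0,"dx": 0,"dy": 0,"dz": 0,"grip": -1},
    {"rx": 0,"ry": 0,"rz": 0,"dx": 0,"dy": 0,"dz": 0,"grip": -1},
    {"rx": 0,"ry": 0,"rz": 0,"dx": 0,"dy": 0,"dz": 0,"grip": -1},
    {"rx": 0,"ry": 0,"rz": 0,"dx": 0,"dy": 0,"dz": 0,"grip": -1},
    {"rx": 0,"ry": 0,"rz": 0,"dx": 0,"dy": 0,"dz": 0,"grip": -1},
  ],
  force=30,
)

```text
time: 29.3
position: [650.2, -24.0, 31.0]
eef_rot: [[0.917, 0.399, -0.0], [0.399, -0.917, 0.0], [-0.0, -0.001, -1.0]]
ft_force: [0.5, 1.3, 0.5]
finger_gap: 0.251
finger_force: 30.0
```

```bash
python3 go.py 441.3 -163 165 23.5
```

```text
t 29.30 pos [650.2 -24.   31. ] yaw 23.5 gap 0.251 ff 30.0 F [0.5 1.3 0.5] q6 0.95
d cm [-24.7    4.39 -13.4 ] rot [-0.03  0.01  0.03]
```

Request:
drive_tool(
  moves=[
    {"rx": 0,"ry": 0,"rz": 0,"dx": 0,"dy": 0,"dz": -1,"grip": -1},
    {"rx": 0,"ry": 0,"rz": 0,"dx": 0,"dy": 0,"dz": -3.5,"grip": -1},
    {"rx": 0,"ry": 0,"rz": 0,"dx": 0,"dy": 0,"dz": -7,"grip": -1},
    {"rx": 0,"ry": 0,"rz": 0,"dx": 0,"dy": 0,"dz": -10,"grip": -1},
    {"rx": 0,"ry": 0,"rz": 0,"dx": -1.1,"dy": 0.2,"dz": -11.5,"grip": -1},
    {"rx": 0,"ry": 0,"rz": 0,"dx": -3.9,"dy": 0.7,"dz": -11.5,"grip": -1},
    {"rx": 0,"ry": 0,"rz": 0,"dx": -7.3,"dy": 1.3,"dz": -11.5,"grip": -1},
    {"rx": 0,"ry": 0,"rz": 0,"dx": -10.7,"dy": 1.9,"dz": -11.5,"grip": -1},
    {"rx": 0,"ry": 0,"rz": 0,"dx": -14,"dy": 2.5,"dz": -11.5,"grip": -1},
    {"rx": 0,"ry": 0,"rz": 0,"dx": -15.7,"dy": 2.8,"dz": -11.5,"grip": -1},
  ],
)

```text
time: 30.3
position: [515.7, -113.5, 146.0]
eef_rot: [[0.917, 0.398, -0.001], [0.398, -0.917, -0.0], [-0.001, -0.0, -1.0]]
ft_force: [0.3, -0.1, -1.7]
finger_gap: 0.251
finger_force: 30.0
```

Request:
drive_tool(
  moves=[
    {"rx": 0,"ry": 0,"rz": 0,"dx": -1.7,"dy": 0.3,"dz": 0,"grip": -1},
    {"rx": 0,"ry": 0,"rz": 0,"dx": -4.5,"dy": 0.8,"dz": 0,"grip": -1},
    {"rx": 0,"ry": 0,"rz": 0,"dx": -7,"dy": 1.2,"dz": 0,"grip": -1},
    {"rx": 0,"ry": 0,"rz": 0,"dx": -8.6,"dy": 1.5,"dz": 0,"grip": -1},
    {"rx": 0,"ry": 0,"rz": 0,"dx": -9,"dy": 1.6,"dz": 0,"grip": -1},
    {"rx": 0,"ry": 0,"rz": 0,"dx": -9,"dy": 1.6,"dz": 0,"grip": -1},
    {"rx": 0,"ry": 0,"rz": 0,"dx": -9,"dy": 1.6,"dz": 0,"grip": -1},
  ],
)

```text
time: 31.0
position: [442.1, -163.1, 146.2]
eef_rot: [[0.917, 0.4, 0.001], [0.4, -0.917, -0.0], [0.001, 0.0, -1.0]]
ft_force: [0.5, 1.3, -3.0]
finger_gap: 0.246
finger_force: 30.0
```

```bash
python3 go.py 441.3 -163 101 23.5; python3 obj.py hood 441 -163 142 162 60
```

```text
t 31.00 pos [ 442.1 -163.1  146.2] yaw 23.6 gap 0.246 ff 30.0 F [ 0.5  1.3 -3. ] q6 0.56
d cm [-0.07 -0.04  4.52] rot [ 0.02 -0.03  0.06]
hood scene 844 z 155.5 c [ 449.1 -164.8] s [90.7 82. ] a 77.9
hood side 1136 z 155.3 c [ 441.5 -168.9] s [83.3 90.9] a 76.6
```

Hood centred above the dish (top 155.4 → rim 115). Lowering 45 mm.

Request:
drive_tool(
  moves=[
    {"rx": 0,"ry": 0,"rz": 0,"dx": 0,"dy": 0,"dz": 1,"grip": -1},
    {"rx": 0,"ry": 0,"rz": 0,"dx": 0,"dy": 0,"dz": 2,"grip": -1},
    {"rx": 0,"ry": 0,"rz": 0,"dx": 0,"dy": 0,"dz": 3,"grip": -1},
    {"rx": 0,"ry": 0,"rz": 0,"dx": 0,"dy": 0,"dz": 3.9,"grip": -1},
    {"rx": 0,"ry": 0,"rz": 0,"dx": 0,"dy": 0,"dz": 4.3,"grip": -1},
    {"rx": 0,"ry": 0,"rz": 0,"dx": 0,"dy": 0,"dz": 4.4,"grip": -1},
    {"rx": 0,"ry": 0,"rz": 0,"dx": 0,"dy": 0,"dz": 4.4,"grip": -1},
    {"rx": 0,"ry": 0,"rz": 0,"dx": 0,"dy": 0,"dz": 4.4,"grip": -1},
  ],
)

```text
time: 31.9
position: [441.8, -163.5, 102.4]
eef_rot: [[0.917, 0.399, 0.001], [0.399, -0.917, -0.001], [0.0, 0.001, -1.0]]
ft_force: [1.0, 0.6, -2.3]
finger_gap: 0.245
finger_force: 30.0
```

```bash
python3 go.py 441.3 -163 101 23.5; python3 obj.py hood 441 -163 100 125 60
```

```text
t 31.90 pos [ 441.8 -163.5  102.4] yaw 23.5 gap 0.245 ff 30.0 F [ 1.   0.6 -2.3] q6 0.56
d cm [-0.02 -0.07  0.14] rot [ 0.05 -0.03  0.03]
hood scene 790 z 111.9 c [ 449.3 -164.8] s [90.7 81.2] a 81.4
hood side 1054 z 111.7 c [ 440.4 -170.7] s [80.4 91.7] a 73.1
```

Request:
drive_tool(
  moves=[
    {"rx": 0,"ry": 0,"rz": 0,"dx": 0,"dy": 0,"dz": 0.1,"grip": -1},
    {"rx": 0,"ry": 0,"rz": 0,"dx": 0,"dy": 0,"dz": 0.2,"grip": -1},
    {"rx": 0,"ry": 0,"rz": 0,"dx": 0,"dy": 0,"dz": 0.2,"grip": -1},
    {"rx": 0,"ry": 0,"rz": 0,"dx": 0,"dy": 0,"dz": 0.2,"grip": 1},
    {"rx": 0,"ry": 0,"rz": 0,"dx": 0,"dy": 0,"dz": 0.2,"grip": 1},
    {"rx": 0,"ry": 0,"rz": 0,"dx": 0,"dy": 0,"dz": 0.2,"grip": 1},
    {"rx": 0,"ry": 0,"rz": 0,"dx": 0,"dy": 0,"dz": 0.2,"grip": 1},
    {"rx": 0,"ry": 0,"rz": 0,"dx": 0,"dy": 0,"dz": -1.5,"grip": 1},
    {"rx": 0,"ry": 0,"rz": 0,"dx": 0,"dy": 0,"dz": -5,"grip": 1},
    {"rx": 0,"ry": 0,"rz": 0,"dx": 0,"dy": 0,"dz": -9,"grip": 1},
  ],
)

```text
time: 33.0
position: [440.4, -162.6, 191.6]
eef_rot: [[0.917, 0.399, -0.003], [0.399, -0.917, 0.002], [-0.002, -0.003, -1.0]]
ft_force: [-0.0, -0.3, -0.3]
finger_gap: 0.805
finger_force: 0.0
```

Request:
drive_tool(
  moves=[
    {"rx": 0,"ry": 0,"rz": 0,"dx": 0,"dy": 0,"dz": -3,"grip": 1},
    {"rx": 0,"ry": 0,"rz": 0,"dx": 0,"dy": 0,"dz": -3,"grip": 1},
    {"rx": 0,"ry": 0,"rz": 0,"dx": 0,"dy": 0,"dz": -3,"grip": 1},
    {"rx": 0,"ry": 0,"rz": 0,"dx": 0,"dy": 0,"dz": -3,"grip": 1},
    {"rx": 0,"ry": 0,"rz": 0,"dx": 0,"dy": 0,"dz": -3,"grip": 1},
  ],
)

```text
time: 33.5
position: [440.6, -162.7, 220.1]
eef_rot: [[0.917, 0.399, -0.003], [0.399, -0.917, 0.002], [-0.002, -0.003, -1.0]]
ft_force: [0.2, -0.5, -0.5]
finger_gap: 1.004
finger_force: 0.0
```

```bash
python3 go.py; python3 obj.py hood 441 -163 100 125 60 knob 441 -163 130 145 40 flask 505 350 48 68 75 slide 534 -355 60 75 50 jar 569 184 38 50 40 tubes 557 -189 20 50 45
python3 -c "
from h import *
d=pickle.load(open('last.pkl','rb')); cv2.imwrite('pics/end.png',d['scene']['img'])"
```

```text
t 33.50 pos [ 440.6 -162.7  220.1] yaw 23.5 gap 1.004 ff 0.0 F [ 0.2 -0.5 -0.5] q6 0.56
hood scene 984 z 110.4 c [ 442.5 -164.3] s [93.  90.2] a 7.7
hood side 1243 z 110.2 c [ 442.1 -165.1] s [90.8 90.3] a 79.6
knob scene 90 z 138.2 c [ 443.2 -164.1] s [23.3 22. ] a 16.6
knob side 120 z 138.0 c [ 441.6 -163.7] s [25.5 21.7] a 85.1
flask scene 465 z 57.5 c [506.8 347.7] s [95.1 54.4] a 24.0
flask side 200 z 56.9 c [517.8 343.5] s [64.3 60.4] a 82.2
slide scene 299 z 66.6 c [ 534.7 -356.1] s [56.  25.7] a 3.8
slide side 449 z 66.4 c [ 533.7 -355.5] s [55.9 28.5] a 5.3
jar scene 177 z 45.1 c [569.2 184.5] s [37.4 41.4] a 52.1
jar side 131 z 45.2 c [570.3 184.5] s [45.6 31.8] a 82.7
tubes scene 288 z 28.9 c [ 558.2 -189.6] s [43.9 36.7] a 63.6
tubes side 346 z 29.0 c [ 556.4 -190. ] s [46.9 36.5] a 65.0
```

View pics/end.png

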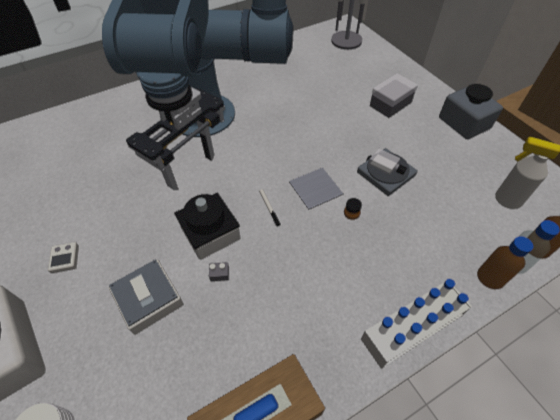

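The final view shows the hood on the imager (205,215), slide on the cold block (141,290), flask on the warmer (385,160), tray empty and the gripper clear. Handing in.

```bash
python3 -c "
from plant import workorder
print(workorder.sign_off())"
```

```text
the job is handed in; nothing more can be done
None
```

The job is handed in: dish on the imager under the hood, slide on the cold block and flask on the warming plate, each measured level and within about 3 mm of centre, with the jar and tube block unmoved; the sign-off returned no verdict.

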